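Pack the tool kit into the toolbox and shut it

TASK

Pack the kit away: lay whichever of the block plane, the red case and the small white carton are out on the bench in the bottom of the open toolbox, and the screwdriver and the marker (whichever are out) in the green lift-out tray. With the bottom packed, set the tray level on its ledges in the toolbox, then lower the lid gently until it is fully shut, without letting it slam, and fold the latch down flat against the front. Leave the blue tape roll and the tape measure where they are.

Things in the scene. Friction and masses are not known exactly. Their poses are not given: they have to be found in the camera images.
- toolbox: Fixed black toolbox base, 184 (its x) x 268 (its y) x 90 mm high. Origin: centre of its underside; +x to the hinge side, -x to the front with the latch. Walls and floor 6 mm thick: inside 172 x 256 mm, floor 6 mm above the bench. In each inner corner a ledge (30 mm along x, 20 mm along y), top 56 mm above the bench, carries the tray over the bottom tools.
- lid (a joint): Hinge angle of the yellow lid, rad: 0 = fully shut, about 1.7 at the start (open, leaning back away from the box), at most 2.1. A stiff friction hinge (0.42 N m; lid 0.32 kg) holds the lid wherever it is left; pushing its free edge from behind over the top and then down with 2 to 5 N shuts it.
- lid_hinge (a point): Point on the hinge axis at mid-length: 92 mm along the toolbox's +x from its origin, 90 mm above the bench. The axis is parallel to the toolbox's y.
- lid_edge (a point): Middle of the lid's free front edge, at its outer (upper) surface: when shut, 184 mm in front of the hinge axis and 42 mm above it (132 mm above the bench). The lid is a 5 mm panel, 268 mm long, with a 38 mm skirt all round its inner side and a low folded carry handle (7 mm high, 110 mm long) over the middle of its outer side.
- latch (a joint): Angle in rad of the black flap latch hinged to the middle of the lid's front face: 0 = folded down flat against the front (latched), about 1.2 to 1.5 at the start (sticking out forward once the lid is shut), at most 1.8. It stays where it is left; about 1 N at its free end moves it.
- latch_tip (a point): Outer face of the latch flap's free end, at mid-width. The flap is 52 mm wide and 48 mm long; its hinge is on the lid's front face, 108 mm above the bench when the lid is shut.
- tray: Loose green lift-out tray, 162 (its x) x 246 (its y) mm over the lip, 154 x 238 mm below it, 30 mm high, 0.2 kg. Origin: centre of its underside. Floor 3 mm thick; a 4 mm spine, 14 mm high, along y at x = 0 leaves two troughs, each 71 x 232 mm. In the toolbox its length lies along the toolbox's, either way round, with 5 mm play all round; its underside is then 56 mm above the bench.
- tray_handle (a point): Centre of the tray's grip bar, 61 mm above the tray's underside. The bar is 14 mm wide (tray x), 14 mm high and 80 mm long (tray y), standing free above the spine on posts 35 mm either side of its middle.
- plane: Black block plane, 44 (x) x 160 (y) x 50 mm high, 0.62 kg, sole down. Origin: centre of its underside; y along its length. Its cheeks (36 mm high, 44 mm apart) run from y = -75 to 75 mm; grip across x. Belongs in the bottom of the toolbox. May be absent.
- red_case: Red plastic instrument case, 50 (x) x 120 (y) x 26 mm high, 0.15 kg. Origin: centre of its underside, y along its length. Belongs in the bottom of the toolbox. May be absent.
- white_carton: Small white carton, 41 (x) x 62 (y) x 26 mm high, 0.05 kg. Origin: centre of its underside. Belongs in the bottom of the toolbox. May be absent.
- screwdriver: Screwdriver with orange handle lying on the bench, 173 mm long along its x, 0.09 kg. Origin: mid-length, on its underside as it lies at the start; its axis is 15 mm above that. The round handle (29 mm thick) runs from x = -86 to 14 mm, the 6 mm shank from 14 to 86 mm. Belongs in the tray. May be absent.
- marker: Black and white felt marker lying on the bench, 130 mm long along its x, 18 mm thick, 20 g. Origin: mid-length, underside. Belongs in the tray. May be absent.
- tape_roll: Roll of blue tape lying flat, 96 mm across, 19 mm high; a bystander to be left alone. Origin: centre of its underside.
- tape_measure: Yellow and black tape measure, 50 x 92 x 68 mm; a bystander to be left alone. Origin: centre of its underside.
Things that resemble listed ones, but are neither listed nor needed, are in the scene too. What is meant by the red_case is not orange, and is the larger of those in its own colour.

How it is judged:
By the outcome, as a careful person would: the job done as asked, in the order asked, and still so for the second after the job is handed in, with the robot touching nothing.
Of plane, red_case, white_carton only 2 to 3 are there at a start; the rules pass over those that are not, and their reading is None.
Of screwdriver, marker only 1 to 2 are there at a start; the rules pass over those that are not, and their reading is None.
At some moment in a run one of red_case, white_carton, marker may be knocked a few centimetres aside while the robot is not near it.
Once in a run the grip may slacken for a moment while it holds something.
It also fails if it takes over 208 s, if anything falls off the work surface, if the arm or the gripper's body presses on something with over 40 N, if the wrist force passes 120 N, or if a joint passes its speed limit or range.

ROBOT

A 6-joint arm with a two-finger parallel gripper is mounted at the origin on a cart in front of the work surface, level with it; the furniture and walls round the work are solid. World frame = base frame: x ahead of the robot, y to its left, z up, the work surface at z = 0. Lengths are in m, angles in rad, forces in N, time in s.
With the tool pointing down it reaches from about 0.375 to 0.9 m from the base axis. Payload 3.1 kg.
Tool frame: the origin (TCP) lies at the very end of the fingers, on their centre line; the grasp point (between the pads) lies 19 mm behind it; z points along the fingers, y is the line along which they close (so a half turn about z gives the same grasp; the last joint's range is limited). The gripper opens to 87 mm and grips with 3 to 60 N. Pads are 19 mm wide; open, the fingers measure 117 mm over their backs; the gripper's body (75 mm by 190 mm) begins 51 mm behind the grasp point.
Start: joints at [-1.284, 0.527, 1.433, -0, 1.181, -0.178], TCP at [0.281, -0.558, 0.223] pointing down, gripper open.
Joint ranges: [-3.08, 3.08], [-0.75, 2.2], [0.22, 2.44], [-1.43, 4.57], [0, 2.65], [-2.85, 2.85]. Speed limits (rad/s): [2.79, 2.79, 3.14, 3.14, 3.14, 3.14].

INTERFACE

Orientations are given as a unit quaternion [x, y, z, w].
In Python, from rig import status, viewer, robot gives the robot as it stands.
- The arm moves only by the tool arm_command, never from a script. Its arguments are lists of equal length, an entry for each row: "delta_rot": the turn, a rotation vector about the tool's x, y, z in degrees, a list of three; "delta_pos": the shift along the tool's x, y, z in m, a list of three; "gripper": the closure, from -1 (fully open) to 1 (shut). In form: {"delta_rot": [[rx, ry, rz], ...], "delta_pos": [[dx, dy, dz], ...], "gripper": [gripper, ...]}. A call has 1 to 12 rows; each row is the pose to reach, as a shift and turn from the pose commanded when the call began, along the tool's axes at that moment; what a row does not reach only later rows make up. A row lasts 1/12 s, in which the tool goes at most 41.7 mm and 7.16 degrees, less where a joint would pass 70% of its speed; a pose out of reach is approached as far as the arm can. A call with a gripper value outside its range is refused whole. The fingers move at their own pace and stop on an object; "grip_force" is the grip in N (left out, the last holds). Time passes only in rows, so rows that repeat a pose let the fingers close. It gives the time, the measured TCP pose, the force, the opening and the grip force at its end, in the units of the state.
- status.get_obs(): the state, without advancing time (a new reading comes with each control period).
- viewer.camera(name): name is "scene" or "top" or "wrist"; returns a dict with "pixels" (400x640x3 uint8, blue, green, red), "fx", "fy", "cx", "cy" (pixels), "k1" (the pictures are not rectified: a ray, as slopes to the right and down, at radius r is drawn at 1 + k1 r^2 times it, then the intrinsics apply), "pose" (4x4, takes a point from camera to world coordinates); the wrist camera has in their place "mount" (4x4, takes a point from camera to tool coordinates, whose origin is the TCP and whose axes are the flange's). Camera axes: x right, y down, z forward; pixel columns grow to the right and rows downward; lengths in m; the calibration is good to about 2 mm. A picture is of the moment at which its call begins: read the wrist's pose just before it. There is no depth.
- robot.hand_in(): hands the job in; it is judged then, once.
The state is a dict: "time": time; "q": joint angles; "joint_velocities": joint speeds; "joint_torque": joint torques, N m; "position": TCP position; "tool_rot": TCP orientation; "ft_force": force on the tool from outside, world axes, zero at the start; "moment": the same for the moment, N m; "grip_width": finger opening in m; "grip_force": force on a finger pad.
Only numpy, scipy, OpenCV 4.12 (cv2) and the standard library are available. Lean on these libraries where they do the work, as an engineer would, in place of code of your own. Each camera call takes 0.05 s, during which the arm holds its last target. There are 200 camera calls.

## Working session

There is one attempt and no reset: what is moved stays moved. The work goes in short steps, Python scripts to look and compute and a tool call to move; the robot and the scene stay as the last step left them, time stands still between calls to the robot, and variables do not carry over. Pictures are saved under pics/ and viewed, at most 14 in all, crops included, and the job is handed in when it is done.

Besides the shell and the picture viewer there is one more tool, called after "Emit:" as name(argument=value, ...) on one line, values as JSON. arm_command: Moves the arm, as the interface text tells. Its arguments: {"type":"object","properties":{"delta_rot":{"type":"array","items":{"type":"array","items":{"type":"number"}}},"delta_pos":{"type":"array","items":{"type":"array","items":{"type":"number"}}},"gripper":{"type":"array","items":{"type":"number"}},"grip_force":{"type":"number"}},"required":["delta_rot","delta_pos","gripper"]}

```bash
ls; mkdir -p pics; cat > h.py <<'E'
import numpy as np, cv2
from scipy.spatial.transform import Rotation as R
from rig import status, viewer, robot
def snap(name):
    o=status.get_obs(); c=viewer.camera(name)
    if 'pose' in c: P=np.array(c['pose'])
    else:
        T=np.eye(4);T[:3,:3]=R.from_quat(o['tool_rot']).as_matrix();T[:3,3]=o['position'];P=T@np.array(c['mount'])
    c['P']=P; c['img']=np.array(c['pixels']).astype(np.uint8); return c
def ray(c,u,v):
    d=np.array([[c['k1'],0,0,0]],float)
    K=np.array([[c['fx'],0,c['cx']],[0,c['fy'],c['cy']],[0,0,1.]])
    p=cv2.undistortPoints(np.array([[[u,v]]],float),K,d)[0,0]
    return c['P'][:3,3],c['P'][:3,:3]@np.array([p[0],p[1],1])
def onz(c,u,v,z):
    o,d=ray(c,u,v); return o+d*(z-o[2])/d[2]
def proj(c,p):
    q=np.linalg.inv(c['P'])@np.append(p,1); K=np.array([[c['fx'],0,c['cx']],[0,c['fy'],c['cy']],[0,0,1.]])
    return cv2.projectPoints(q[:3].reshape(1,1,3),np.zeros(3),np.zeros(3),K,np.array([c['k1'],0,0,0.]))[0].ravel()
def rel(p,yaw=None):
    """shift in tool axes from the present pose to world p; turn about tool z for finger-line yaw"""
    o=status.get_obs(); M=R.from_quat(o['tool_rot']).as_matrix()
    return (M.T@(np.array(p)-o['position'])).round(4)
E
python3 - <<'E'
from h import *
for n in('scene','top','wrist'):
    c=snap(n);cv2.imwrite(f'pics/{n}0.png',c['img']);np.save(f'pics/{n}0.npy',c,allow_pickle=True)
    print(n,c['P'].round(3).tolist(),c['fx'],c['k1'])
print(status.get_obs())
E
```

```text
pics
scene [[0.583, -0.413, 0.7, -0.45], [-0.812, -0.301, 0.5, -0.839], [0.004, -0.86, -0.511, 0.811], [0.0, 0.0, 0.0, 1.0]] 453.08293151128055 -0.05465016858199504
top [[-0.052, -0.976, 0.211, 0.207], [-0.999, 0.051, -0.011, -0.153], [-0.0, -0.212, -0.977, 1.548], [0.0, 0.0, 0.0, 1.0]] 482.4154134314777 0.05117518781705658
wrist [[0.449, -0.854, -0.262, 0.352], [-0.894, -0.43, -0.128, -0.521], [-0.003, 0.291, -0.957, 0.384], [0.0, 0.0, 0.0, 1.0]] 356.4274525458186 -0.008118553438602173
{'time': 0.15, 'q': array([-1.28351763e+00,  5.28242244e-01,  1.43358672e+00, -4.29124870e-06,
        1.18141820e+00, -1.78486880e-01]), 'joint_velocities': array([ 1.51219070e-03, -2.63774078e-03, -2.44891030e-03, -5.07859530e-05,
       -1.16673360e-03,  1.56907396e-04]), 'joint_torque': array([ 2.99626026e-04, -4.40432310e+01, -1.76841778e+01,  6.32881676e-02,
        5.52441145e-02, -1.15255889e-04]), 'position': array([ 0.28056459, -0.55786651,  0.22180959]), 'tool_rot': array([ 9.73004618e-01,  2.30784159e-01, -4.69584510e-05, -8.25922586e-04]), 'ft_force': array([ 0.65124776,  0.37290392, -0.05684791]), 'moment': array([-0.00569032,  0.03242751,  0.0153008 ]), 'grip_force': 0.0, 'grip_width': 0.0872337664759334}
```

View pics/top0.png

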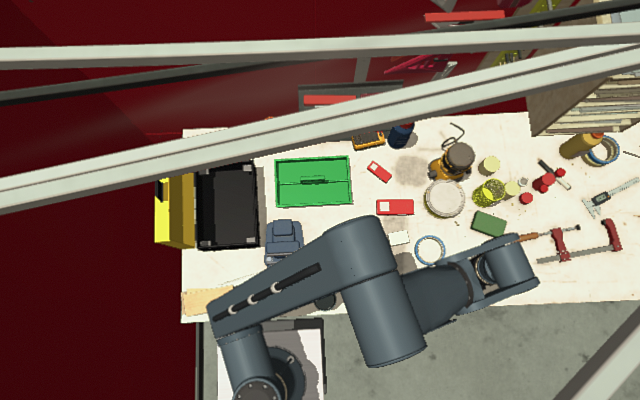

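View pics/scene0.png

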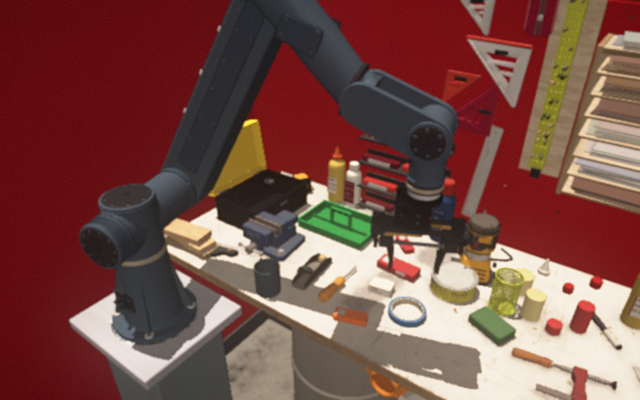

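The pictures show the toolbox at top (228,205), hinge to the left (+y). The tray is at top (313,181). Red case candidates are the large red with label at top (395,207), the small red at top (378,171) and the orange one at scene (350,317). The larger red at (395,207) fits the description. The carton is at top (399,238). The plane is at scene (313,270) and the screwdriver at scene (338,284). I'll move the hand up over the scene for one good look.

Emit:
arm_command(delta_rot=[[0,0,0],[0,0,0],[0,0,0],[0,0,27],[0,0,27],[0,0,27],[0,0,27],[0,0,27],[0,0,27],[0,0,27],[0,0,27],[0,0,27]], delta_pos=[[0,0,-0.04],[0,0,-0.08],[0,0,-0.12],[0.242,-0.214,-0.24],[0.242,-0.214,-0.24],[0.242,-0.214,-0.24],[0.242,-0.214,-0.24],[0.242,-0.214,-0.24],[0.242,-0.214,-0.24],[0.242,-0.214,-0.24],[0.242,-0.214,-0.24],[0.242,-0.214,-0.24]], gripper=[-1,-1,-1,-1,-1,-1,-1,-1,-1,-1,-1,-1])

```text
time: 1.15
position: [0.4023, -0.254, 0.4653]
tool_rot: [1.0, -0.0, 0.002, 0.0]
ft_force: [0.2, 0.2, 1.1]
grip_width: 0.0873
grip_force: 0.0
```

```bash
python3 - <<'E'
from h import *
o=status.get_obs();print(o['time'],o['position'],o['tool_rot'],o['q'].round(2))
c=snap('wrist');cv2.imwrite('pics/w1.png',c['img']);np.save('pics/w1.npy',c,allow_pickle=True)
t=snap('top');cv2.imwrite('pics/t1.png',t['img']);np.save('pics/t1.npy',t,allow_pickle=True)
E
```

```text
1.15 [ 0.40228338 -0.25403999  0.46526069] [ 9.99997740e-01 -3.14916151e-04  2.08631506e-03  2.60920933e-04] [-0.8   0.11  1.4   0.    1.63  0.77]
```

View pics/w1.png

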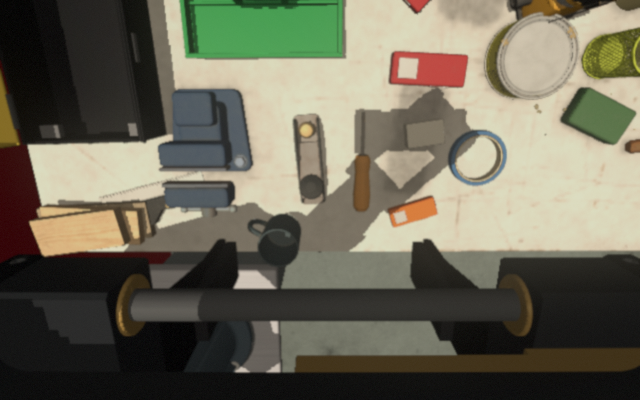

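Wrist picture: plane (309,157), screwdriver (361,160), large red case with white label (430,69), carton in the hand's shadow (425,133). The orange lookalike is at (413,211) and the small red one at (417,3). No marker seen yet, so I'll crop the rest of the bench and measure.

```bash
python3 - <<'E'
from h import *
t=np.load('pics/t1.npy',allow_pickle=True).item();c=np.load('pics/w1.npy',allow_pickle=True).item()
cv2.imwrite('pics/t1c.png',cv2.resize(t['img'][110:330,350:640],None,fx=2.7,fy=2.7,interpolation=cv2.INTER_CUBIC))
cv2.imwrite('pics/t1d.png',cv2.resize(t['img'][110:330,140:420],None,fx=2.7,fy=2.7,interpolation=cv2.INTER_CUBIC))
hsv=cv2.cvtColor(c['img'],cv2.COLOR_BGR2HSV)
def rect(mask,box,z,n):
    m=np.zeros_like(mask);x0,y0,x1,y1=box;m[y0:y1,x0:x1]=mask[y0:y1,x0:x1]
    m=cv2.morphologyEx(m,cv2.MORPH_CLOSE,np.ones((7,7)));k=max(cv2.findContours(m,0,2)[0],key=cv2.contourArea)
    p=np.array([onz(c,*q[0],z)[:2] for q in cv2.convexHull(k)],np.float32)
    r=cv2.minAreaRect(p);b=cv2.boxPoints(r);e=b[1]-b[0],b[2]-b[1];e=max(e,key=np.linalg.norm)
    print(n,np.round(r[0],4),np.round(r[1],4),'long axis deg',np.degrees(np.arctan2(e[1],e[0])).round(1)%180)
H,S,V=cv2.split(hsv)
rect(((S>120)&((H<6)|(H>172))).astype(np.uint8)*255,(380,40,480,100),.026,'case')
rect(((S>100)&(H<20)&(H>5)&(V<220)).astype(np.uint8)*255,(350,145,375,220),.015,'sd handle')
rect(((S<90)&(V<150)).astype(np.uint8)*255,(352,105,372,150),.015,'shank')
rect((V<150).astype(np.uint8)*255,(285,105,335,210),.03,'plane')
for n,(u,v) in dict(c1=(405,122),c2=(444,121),c3=(445,147),c4=(406,148)).items(): print(n,onz(c,u,v,.026).round(4))
E
```

```text
case [ 0.5177 -0.4188] [0.1186 0.0478] long axis deg 87.2
sd handle [ 0.3285 -0.3197] [0.1005 0.0269] long axis deg 1.3
shank [ 0.4223 -0.3195] [0.0673 0.0275] long axis deg 1.4
plane [ 0.3636 -0.2362] [0.1622 0.0601] long axis deg 5.0
c1 [ 0.4354 -0.3872  0.026 ]
c2 [ 0.437  -0.4517  0.026 ]
c3 [ 0.394  -0.4575  0.026 ]
c4 [ 0.3923 -0.3917  0.026 ]
```

View pics/t1c.png

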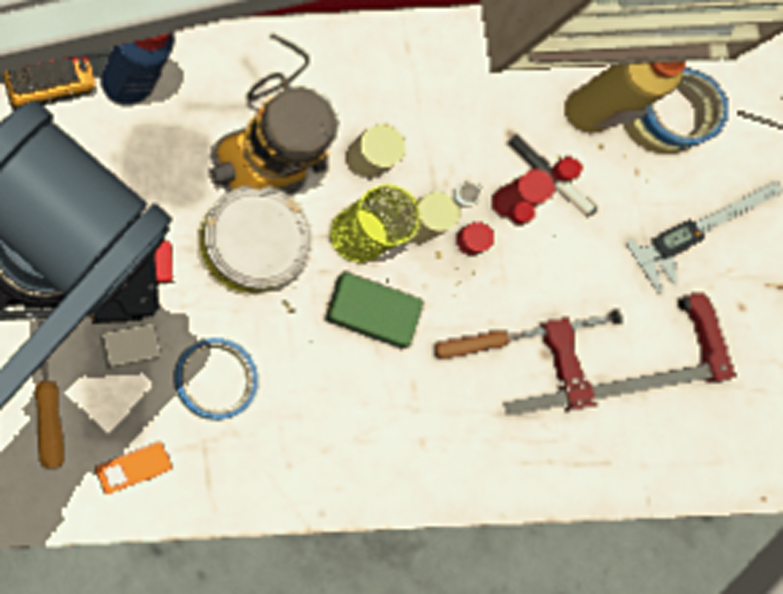

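View pics/t1d.png

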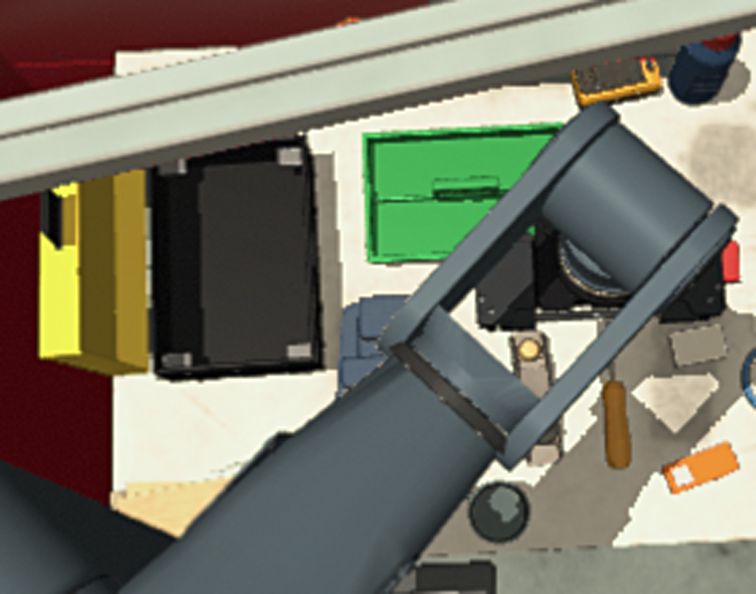

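Top crops: the lid is on the left, the box opens up with its ledges in view, and the tray is at crop d (480,190). A black-and-white stick lies among the red cylinders at crop c (550,172). I'll check whether it's the marker and locate the box and tray.

```bash
python3 - <<'E'
from h import *
s=np.load('pics/scene0.npy',allow_pickle=True).item();t=np.load('pics/t1.npy',allow_pickle=True).item();t0=np.load('pics/top0.npy',allow_pickle=True).item()
cv2.imwrite('pics/s0c.png',cv2.resize(s['img'][260:380,480:640],None,fx=4,fy=4,interpolation=cv2.INTER_CUBIC))
f=lambda x,y:(350+x/2.7,110+y/2.7)
print('stick',onz(t,*f(513,140),.009),onz(t,*f(592,210),.009))
g=lambda x,y:(140+x/2.7,110+y/2.7)
# box rim corners at z=.09 (outer)
for n,p in dict(fr_near=(322,364),fr_far=(303,138),hi_near=(157,376),hi_far=(150,165)).items(): print(n,onz(t,*g(*p),.09).round(3))
H,S,V=cv2.split(cv2.cvtColor(t0['img'],cv2.COLOR_BGR2HSV))
m=((H>50)&(H<75)&(S>150)).astype(np.uint8)*255; m[:,:260]=0;m[:,360:]=0
k=max(cv2.findContours(m,0,2)[0],key=cv2.contourArea)
r=cv2.minAreaRect(np.array([onz(t0,*q[0],.03)[:2] for q in k],np.float32));print('tray',r)
# dark box mask
m=(V<75).astype(np.uint8)*255;m[:,:190]=0;m[:,262:]=0;m[:155]=0;m[255:]=0
k=max(cv2.findContours(m,0,2)[0],key=cv2.contourArea);r=cv2.minAreaRect(np.array([onz(t0,*q[0],.09)[:2] for q in k],np.float32));print('box',r,cv2.boundingRect(k))
E
```

```text
stick [ 0.64505211 -0.91239042  0.009     ] [ 0.55268226 -0.99221665  0.009     ]
fr_near [0.406 0.011 0.09 ]
fr_far [0.673 0.025 0.09 ]
hi_near [0.403 0.195 0.09 ]
hi_far [0.649 0.203 0.09 ]
tray ((0.6146311163902283, -0.1601744145154953), (0.1586892157793045, 0.24013599753379822), 0.21534836292266846)
box ((0.5368078351020813, 0.10889744758605957), (0.2765044569969177, 0.1955244541168213), 1.255976676940918) (194, 160, 66, 91)
```

View pics/s0c.png

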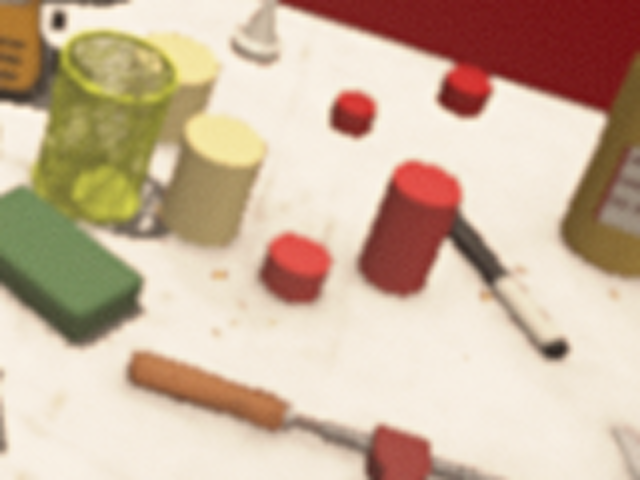

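The stick looks like the marker but lies about 1.13 m out. That's far beyond reach, so it can only be clutter, and the marker counts as absent unless one turns up closer in. I'll start with the plane and take a close look from above.

Emit:
arm_command(delta_rot=[[0,0,0],[0,0,0],[0,0,0],[0,0,0],[0,0,0],[0,0,0],[0,0,0],[0,0,0]], delta_pos=[[-0.07,-0.018,0.215],[-0.07,-0.018,0.215],[-0.07,-0.018,0.215],[-0.07,-0.018,0.215],[-0.07,-0.018,0.215],[-0.07,-0.018,0.215],[-0.07,-0.018,0.215],[-0.07,-0.018,0.215]], gripper=[-1,-1,-1,-1,-1,-1,-1,-1])

```text
time: 1.92
position: [0.33, -0.2409, 0.2465]
tool_rot: [1.0, -0.004, -0.001, -0.001]
ft_force: [0.6, -0.3, -0.4]
grip_width: 0.0869
grip_force: 0.0
```

```bash
python3 - <<'E'
from h import *
c=snap('wrist');np.save('pics/w2.npy',c,allow_pickle=True)
print(status.get_obs()['position'])
im=c['img'].copy()
cv2.imwrite('pics/w2.png',im[:300])
E
```

```text
[ 0.33127422 -0.24194447  0.24783076]
```

View pics/w2.png

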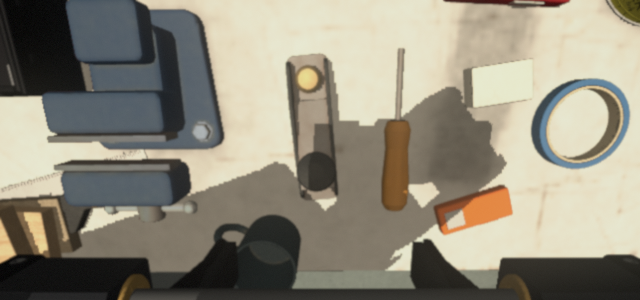

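Close picture: plane from (308,56) to (318,197) with cheeks at cols 289–327 at the top and 300–337 below. Screwdriver from shank tip (401,48) to handle end (396,208). Carton (499,84).

```bash
python3 - <<'E'
from h import *
c=np.load('pics/w2.npy',allow_pickle=True).item()
f=lambda p,z:onz(c,*p,z).round(4)
print('plane',[f(p,.036) for p in ((289,62),(327,57),(300,198),(337,196))])
print('sd',[f(p,.015) for p in ((401,48),(398,121),(396,209),(385,180),(409,180))])
print('carton',[f(p,.026) for p in ((464,70),(531,59),(533,101),(472,108))])
t=status.get_obs();print(t['position'],t['tool_rot'])
E
```

```text
plane [array([ 0.4373, -0.2062,  0.036 ]), array([ 0.4415, -0.2434,  0.036 ]), array([ 0.2983, -0.2131,  0.036 ]), array([ 0.3002, -0.2535,  0.036 ])]
sd [array([ 0.4513, -0.3191,  0.015 ]), array([ 0.3781, -0.3199,  0.015 ]), array([ 0.2778, -0.3229,  0.015 ]), array([ 0.3126, -0.3086,  0.015 ]), array([ 0.3124, -0.3358,  0.015 ])]
carton [array([ 0.4291, -0.3817,  0.026 ]), array([ 0.4392, -0.4479,  0.026 ]), array([ 0.3985, -0.4565,  0.026 ]), array([ 0.3918, -0.394 ,  0.026 ])]
[ 0.33127422 -0.24194447  0.24783076] [ 9.99993551e-01 -3.54883424e-03  2.35438630e-04  4.99046785e-04]
```

Emit:
arm_command(delta_rot=[[0,0,-4],[0,0,-4],[0,0,-4],[0,0,-4],[0,0,-4],[0,0,-4]], delta_pos=[[0.038,-0.013,0.04],[0.038,-0.013,0.08],[0.038,-0.013,0.12],[0.038,-0.013,0.15],[0.038,-0.013,0.15],[0.038,-0.013,0.15]], gripper=[-1,-1,-1,-1,-1,-1])

```text
time: 2.47
position: [0.3695, -0.2279, 0.0969]
tool_rot: [0.999, 0.032, -0.001, -0.001]
ft_force: [-1.0, -0.9, 0.4]
grip_width: 0.0869
grip_force: 0.0
```

```bash
python3 - <<'E'
from h import *
o=status.get_obs();print(o['position'],R.from_quat(o['tool_rot']).as_matrix()[:,0],'rel',rel([.3695,-.229,.018]))
E
```

```text
[ 0.36954762 -0.2279458   0.09685508] [ 0.9979162   0.06450171 -0.00167115] rel [0.     0.0012 0.0789]
```

Emit:
arm_command(delta_rot=[[0,0,0],[0,0,0],[0,0,0],[0,0,0],[0,0,0],[0,0,0],[0,0,0],[0,0,0],[0,0,0],[0,0,0]], delta_pos=[[0,0.001,0.03],[0,0.001,0.06],[0,0.001,0.079],[0,0.001,0.079],[0,0.001,0.079],[0,0.001,0.079],[0,0.001,0.079],[0,0.001,0.079],[0,0.001,0.079],[0,0.001,0.079]], gripper=[-1,-1,-1,-1,1,1,1,1,1,1], grip_force=45)

```text
time: 3.3
position: [0.3694, -0.2286, 0.0193]
tool_rot: [0.999, 0.032, 0.001, 0.001]
ft_force: [0.2, -0.4, -0.5]
grip_width: 0.0551
grip_force: 0.0
```

Emit:
arm_command(delta_rot=[[0,0,0],[0,0,0],[0,0,0],[0,0,0],[0,0,0],[0,0,0]], delta_pos=[[0,0,0],[0,0,0],[0,0,0],[0,0,0],[0,0,-0.02],[0,0,-0.04]], gripper=[1,1,1,1,1,1])

```text
time: 3.8
position: [0.3678, -0.227, 0.0575]
tool_rot: [0.999, 0.032, -0.002, -0.002]
ft_force: [0.9, 0.4, -5.9]
grip_width: 0.0425
grip_force: 44.9
```

Emit:
arm_command(delta_rot=[[0,0,0],[0,0,0],[0,0,0],[0,0,0],[0,0,0],[0,0,-6],[0,0,-13],[0,0,-20],[0,0,-27],[0,0,-34],[0,0,-41],[0,0,-48]], delta_pos=[[0,0,-0.04],[0,0,-0.08],[0,0,-0.12],[0,0,-0.16],[0,0,-0.2],[0,0,-0.24],[0.02,-0.03,-0.24],[0.05,-0.06,-0.24],[0.07,-0.09,-0.24],[0.1,-0.12,-0.24],[0.12,-0.15,-0.24],[0.14,-0.18,-0.24]], gripper=[1,1,1,1,1,1,1,1,1,1,1,1])

```text
time: 4.8
position: [0.4966, -0.0374, 0.2967]
tool_rot: [0.899, 0.439, -0.002, -0.002]
ft_force: [0.2, -0.6, -6.1]
grip_width: 0.0425
grip_force: 44.9
```

```bash
python3 - <<'E'
from h import *
o=status.get_obs();print(o['grip_width'],o['position'],o['q'].round(2),'rel',rel([.537,.03,.30]), R.from_quat(o['tool_rot']).as_matrix()[:,0])
c=np.load('pics/w2.npy',allow_pickle=True).item();print(np.array(c['mount']).round(3))
E
```

```text
0.04248179758238072 [ 0.49656515 -0.03735139  0.29665958] [-0.3   0.27  1.64  0.    1.23  0.36] rel [ 0.078  -0.0096 -0.0034] [ 0.61518736  0.78837963 -0.00144165]
[[-0.    -0.956 -0.292  0.08 ]
 [ 1.     0.    -0.001 -0.001]
 [ 0.001 -0.292  0.956 -0.162]
 [ 0.     0.     0.     1.   ]]
```

Emit:
arm_command(delta_rot=[[0,0,-7],[0,0,-14],[0,0,-21],[0,0,-28],[0,0,-35],[0,0,-39],[0,0,-39],[0,0,-39]], delta_pos=[[0.02,-0.002,-0.003],[0.04,-0.005,-0.003],[0.06,-0.007,-0.003],[0.078,-0.01,-0.003],[0.078,-0.01,-0.003],[0.078,-0.01,-0.003],[0.078,-0.01,-0.003],[0.078,-0.01,-0.003]], gripper=[1,1,1,1,1,1,1,1])

```text
time: 5.47
position: [0.5363, 0.0281, 0.2997]
tool_rot: [0.704, 0.711, -0.001, -0.002]
ft_force: [-0.5, 0.1, -5.6]
grip_width: 0.0424
grip_force: 44.9
```

```bash
python3 - <<'E'
from h import *
c=snap('wrist');np.save('pics/w3.npy',c,allow_pickle=True)
o=status.get_obs();print(o['position'],R.from_quat(o['tool_rot']).as_matrix()[:,0])
cv2.imwrite('pics/w3.png',cv2.convertScaleAbs(c['img'],alpha=1.6,beta=15))
E
```

```text
[0.53662441 0.02782483 0.30012091] [-9.90420994e-03  9.99950724e-01  6.76015770e-04]
```

View pics/w3.png

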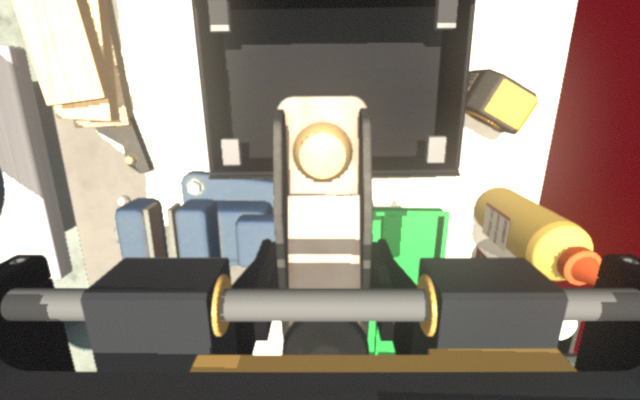

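Picture: box below with its grey ledges at (219,14), (446,12), (231,151), (437,150). The tape measure is beside the far end (505,100) and the plane is in the grip. The ledges give me the box frame.

```bash
cat > box.py <<'E'
from h import *
def ledges(c,pts):
    g=cv2.cvtColor(c['img'],cv2.COLOR_BGR2GRAY).astype(int);P=[]
    for u,v in pts:
        s=g[max(0,v-22):v+22,u-22:u+22];th=(g[v,u]+np.median(s))/2
        n,l,st,ce=cv2.connectedComponentsWithStats((s>th).astype(np.uint8))
        i=l[v-max(0,v-22),22];print('px',ce[i]+[u-22,max(0,v-22)],st[i])
        P.append(onz(c,*(ce[i]+[u-22,max(0,v-22)]),.056)[:2])
    return np.array(P)
E
python3 - <<'E'
from box import *
c=np.load('pics/w3.npy',allow_pickle=True).item()
P=ledges(c,[(219,14),(446,12),(231,151),(437,150)]);print(P.round(4))
print('centre',P.mean(0),'yaw',[np.degrees(np.arctan2(*(P[b]-P[a])[::-1])).round(2) for a,b in((0,1),(2,3),(2,0),(3,1))],'lens',np.linalg.norm(P[1]-P[0]),np.linalg.norm(P[3]-P[2]),np.linalg.norm(P[2]-P[0]))
for n,p in dict(fn=(212,178),ff=(458,175)).items():print(n,onz(c,*p,.09))
E
```

```text
px [218.20598007  15.70431894] [ 11   0  22  32 602]
px [446.81769912  14.12920354] [ 12   0  22  29 565]
px [230.16407982 151.41906874] [ 12  10  19  26 451]
px [436.28824834 149.50110865] [ 12   9  19  26 451]
[[0.4243 0.1835]
 [0.6598 0.1871]
 [0.4275 0.0428]
 [0.6629 0.0475]]
centre [0.54361833 0.1152094 ] yaw [np.float64(0.89), np.float64(1.14), np.float64(91.3), np.float64(91.27)] lens 0.23558620469815225 0.23550932505256897 0.14071197655918136
fn [0.41511147 0.01950429 0.09      ]
ff [0.67820251 0.02565707 0.09      ]
```

```bash
python3 - <<'E'
from h import *
c=np.load('pics/w3.npy',allow_pickle=True).item()
for v in(96,98,105):
  for z in(.282,.29,.318): print(v,z,(onz(c,322,v,z)-[.5366,.0278,0]).round(4))
for u,v in((276,150),(370,150),(272,230),(372,230)):print((onz(c,u,v,.318)-[.5366,.0278,0]).round(4))
o=status.get_obs();M=R.from_quat(o['tool_rot']).as_matrix();print(o['position'],M.round(4).tolist())
print(rel([.4686,.1137,.13]))
E
```

```text
96 0.282 [-0.0025  0.0794  0.282 ]
96 0.29 [-0.0024  0.0795  0.29  ]
96 0.318 [-0.0021  0.0798  0.318 ]
98 0.282 [-0.0025  0.0784  0.282 ]
98 0.29 [-0.0024  0.0786  0.29  ]
98 0.318 [-0.0021  0.079   0.318 ]
105 0.282 [-0.0024  0.0751  0.282 ]
105 0.29 [-0.0024  0.0754  0.29  ]
105 0.318 [-0.0021  0.0764  0.318 ]
[-0.0206  0.0586  0.318 ]
[0.0174 0.059  0.318 ]
[-0.0233  0.0238  0.318 ]
[0.02   0.0243 0.318 ]
[0.53662441 0.02782483 0.30012091] [[-0.0099, 0.9999, -0.0034], [1.0, 0.0099, 0.0006], [0.0007, -0.0034, -1.0]]
[ 0.0864 -0.0666  0.1704]
```

Emit:
arm_command(delta_rot=[[0,0,-0.6],[0,0,-0.6],[0,0,-0.6],[0,0,-0.6],[0,0,-0.6],[0,0,-0.6],[0,0,-0.6],[0,0,-0.6],[0,0,-0.6],[0,0,-0.6]], delta_pos=[[0.03,-0.022,0],[0.06,-0.044,0],[0.0875,-0.0665,0],[0.0875,-0.0665,0.03],[0.0875,-0.0665,0.06],[0.0875,-0.0665,0.09],[0.0875,-0.0665,0.12],[0.0875,-0.0665,0.15],[0.0875,-0.0665,0.17],[0.0875,-0.0665,0.17]], gripper=[1,1,1,1,1,1,1,1,1,1])

```text
time: 6.35
position: [0.4669, 0.114, 0.1279]
tool_rot: [0.7, 0.714, -0.003, -0.003]
ft_force: [-1.2, 0.3, -6.2]
grip_width: 0.0429
grip_force: 44.9
```

```bash
python3 - <<'E'
from h import *
o=status.get_obs();M=R.from_quat(o['tool_rot']).as_matrix();print(o['position'],o['grip_width'],o['ft_force'],M[:,0].round(4))
print(rel([.4686,.1147,.026]))
c=snap('wrist');cv2.imwrite('pics/w4.png',cv2.convertScaleAbs(c['img'][:320],alpha=1.8,beta=20))
for v,z in((0,0),):pass
np.save('pics/w4.npy',c,allow_pickle=True)
E
```

```text
[0.46692645 0.11397887 0.12786696] 0.04287236140133768 [-1.16822354  0.32232002 -6.19433631] [-2.020e-02  9.998e-01  1.000e-04]
[0.0007 0.0027 0.1018]
```

View pics/w4.png

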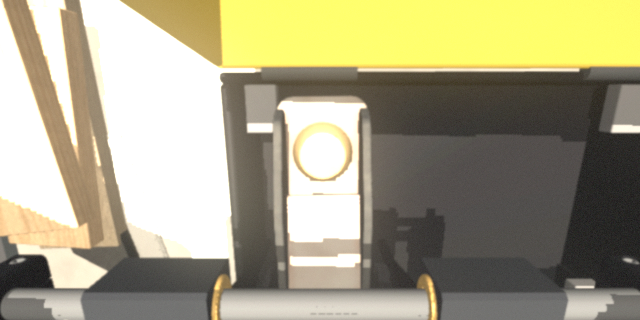

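Emit:
arm_command(delta_rot=[[0,0,0],[0,0,0],[0,0,0],[0,0,0],[0,0,0],[0,0,0],[0,0,0]], delta_pos=[[0.0005,0.002,0.015],[0.0005,0.002,0.03],[0.0005,0.002,0.045],[0.0005,0.002,0.06],[0.0005,0.002,0.075],[0.0005,0.002,0.09],[0.0005,0.002,0.09]], gripper=[1,1,1,1,1,1,1])

```text
time: 6.98
position: [0.4729, 0.1148, 0.0412]
tool_rot: [0.7, 0.715, -0.0, -0.0]
ft_force: [-0.2, -0.0, -5.9]
grip_width: 0.0426
grip_force: 44.9
```

Emit:
arm_command(delta_rot=[[0,0,0],[0,0,0],[0,0,0],[0,0,0],[0,0,0]], delta_pos=[[0,0.0,0.006],[0,0,0.011],[0,0,0.015],[0,0,0.016],[0,0,0.016]], gripper=[1,1,1,1,1])

```text
time: 7.4
position: [0.4723, 0.115, 0.0258]
tool_rot: [0.699, 0.715, 0.0, 0.0]
ft_force: [0.4, 1.1, -6.3]
grip_width: 0.0424
grip_force: 44.9
```

Emit:
arm_command(delta_rot=[[0,0,0],[0,0,0],[0,0,0],[0,0,0],[0,0,0],[0,0,0],[0,0,0],[0,0,0]], delta_pos=[[0,0.0,0.001],[0,0,0.002],[0,0,0.002],[0,0,0.002],[0,0,0.002],[0,0,0.002],[0,0,0.002],[0,0,0.002]], gripper=[1,1,1,-0.38,-0.38,-0.38,-0.38,-0.38])

```text
time: 8.07
position: [0.4743, 0.115, 0.024]
tool_rot: [0.699, 0.715, 0.002, 0.001]
ft_force: [3.6, 0.5, 1.0]
grip_width: 0.0589
grip_force: 1.7
```

Emit:
arm_command(delta_rot=[[0,0,0],[0,0,0],[0,0,0],[0,0,0],[0,0,0],[0,0,0],[0,0,0],[0,0,0],[0,0,0],[0,0,0]], delta_pos=[[0,0,0],[0,0,0],[0,0,-0.01],[0,0,-0.03],[0,0,-0.06],[0,0,-0.1],[0,0,-0.14],[0,0,-0.18],[0,0,-0.22],[0,0,-0.22]], gripper=[-0.38,-0.38,-0.38,-0.38,-0.38,-0.5,-1,-1,-1,-1])

```text
time: 8.9
position: [0.4748, 0.1152, 0.2507]
tool_rot: [0.699, 0.715, 0.004, 0.004]
ft_force: [1.3, 0.1, 0.3]
grip_width: 0.0829
grip_force: 0.0
```

```bash
python3 - <<'E'
from h import *
o=status.get_obs();M=R.from_quat(o['tool_rot']).as_matrix();print(o['position'],o['grip_width'],o['ft_force'],M[:,0].round(4))
c=snap('wrist');cv2.imwrite('pics/w5.png',cv2.convertScaleAbs(c['img'][:320],alpha=1.8,beta=20))
np.save('pics/w5.npy',c,allow_pickle=True)
for u in(-75,-71,-66):
  p=np.array([.5436,.1152])+u/1000*np.array([.9998,.02])
  print(u,[proj(c,[*(p+s*.075*np.array([-.02,.9998])+w*.022*np.array([.9998,.02])),.042]).round() for s in(-1,1) for w in(-1,1)])
E
```

```text
[0.47482245 0.11524257 0.25067116] 0.0828929106856853 [1.31672204 0.10723201 0.34458536] [-2.300e-02  9.997e-01 -2.000e-04]
-75 [array([297., 238.]), array([336., 238.]), array([294.,  99.]), array([338.,  99.])]
-71 [array([300., 238.]), array([339., 238.]), array([298.,  99.]), array([342.,  99.])]
-66 [array([305., 238.]), array([344., 238.]), array([303.,  99.]), array([347.,  99.])]
```

View pics/w5.png

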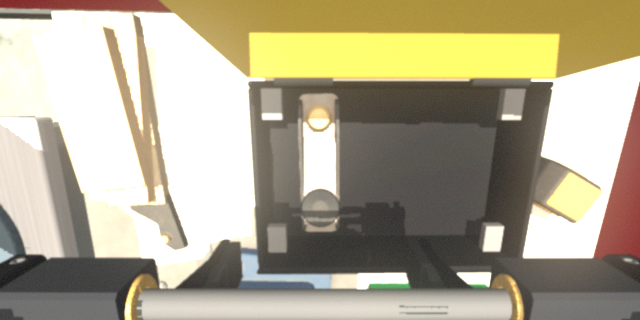

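Plane lies flat in the box at (320,160), clear of the ledges. Now the red case.

Emit:
arm_command(delta_rot=[[0,0,0],[0,0,0],[0,0,0],[0,0,0],[0,0,0],[0,0,0],[0,0,0],[0,0,0],[0,0,0],[0,0,0],[0,0,0],[0,0,0]], delta_pos=[[-0.04,0.002,0],[-0.08,0.004,0],[-0.12,0.006,0],[-0.16,0.008,0],[-0.2,0.01,0],[-0.24,0.012,0],[-0.28,0.014,0],[-0.32,0.016,0],[-0.36,0.018,0],[-0.4,0.02,0],[-0.44,0.025,0],[-0.48,0.03,0]], gripper=[-1,-1,-1,-1,-1,-1,-1,-1,-1,-1,-1,-1])

```text
time: 9.95
position: [0.5106, -0.3643, 0.2408]
tool_rot: [0.699, 0.715, 0.0, -0.004]
ft_force: [0.4, -0.8, -0.4]
grip_width: 0.0867
grip_force: 0.0
```

Emit:
arm_command(delta_rot=[[0,0,0],[0,0,0],[0,0,0],[0,0,0],[0,0,0]], delta_pos=[[-0.04,0,0],[-0.08,0,0.01],[-0.095,0,0.02],[-0.095,0,0.03],[-0.095,0,0.03]], gripper=[-1,-1,-1,-1,-1])

```text
time: 10.37
position: [0.5122, -0.4565, 0.2081]
tool_rot: [0.7, 0.714, 0.001, -0.006]
ft_force: [-0.2, 1.1, 0.1]
grip_width: 0.0869
grip_force: 0.0
```

```bash
cat > find.py <<'E'
from h import *
def rects(c,mask,z,n,amin=600):
    mask=mask.astype(np.uint8)*255; mask[250:]=0
    mask=cv2.morphologyEx(mask,cv2.MORPH_CLOSE,np.ones((5,5)))
    for k in cv2.findContours(mask,0,2)[0]:
        if cv2.contourArea(k)<amin: continue
        p=np.array([onz(c,*q[0],z)[:2] for q in cv2.convexHull(k)],np.float32)
        r=cv2.minAreaRect(p);b=cv2.boxPoints(r);e=max((b[1]-b[0],b[2]-b[1]),key=np.linalg.norm)
        print(n,np.round(r[0],4),np.round(r[1],4),'axis',(np.degrees(np.arctan2(e[1],e[0]))%180).round(1),cv2.boundingRect(k))
def hsv(c): return cv2.split(cv2.cvtColor(c['img'],cv2.COLOR_BGR2HSV))
E
python3 - <<'E'
from find import *
o=status.get_obs();print(o['position'],R.from_quat(o['tool_rot']).as_matrix()[:,0].round(4))
c=snap('wrist');np.save('pics/w6.npy',c,allow_pickle=True)
H,S,V=hsv(c);rects(c,(S>130)&((H<6)|(H>172)),.026,'case')
cv2.imwrite('pics/w6.png',c['img'])
E
```

```text
[ 0.51223817 -0.45650253  0.20806331] [-0.0209  0.9997  0.0098]
case [ 0.5179 -0.4206] [0.1171 0.0477] axis 87.2 (305, 78, 58, 124)
case [ 0.6362 -0.3802] [0.0783 0.0329] axis 47.8 (419, 59, 85, 84)
```

View pics/w6.png

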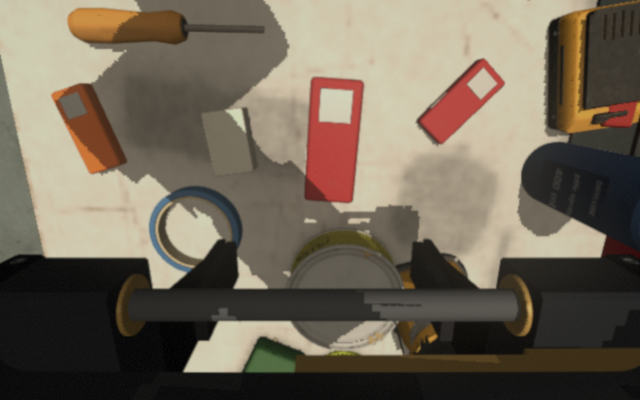

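The case is at (334,140) with its label; the smaller red one at (461,101) measures 78 mm, so the choice stands.

Emit:
arm_command(delta_rot=[[0,0,4],[0,0,4],[0,0,4],[0,0,4],[0,0,4],[0,0,4],[0,0,4]], delta_pos=[[0.036,0.006,0],[0.036,0.006,0.04],[0.036,0.006,0.08],[0.036,0.006,0.12],[0.036,0.006,0.14],[0.036,0.006,0.14],[0.036,0.006,0.14]], gripper=[-1,-1,-1,-1,-1,-1,-1])

```text
time: 11.0
position: [0.52, -0.4204, 0.073]
tool_rot: [0.723, 0.691, 0.0, -0.002]
ft_force: [0.1, -0.6, 0.9]
grip_width: 0.0875
grip_force: 0.0
```

```bash
python3 - <<'E'
from h import *
print(rel([.5179,-.4206,.008]),R.from_quat(status.get_obs()['tool_rot']).as_matrix()[:,0].round(4))
E
```

```text
[-0.0005 -0.002   0.065 ] [0.0453 0.999  0.0029]
```

Emit:
arm_command(delta_rot=[[0,0,0],[0,0,0],[0,0,0],[0,0,0],[0,0,0],[0,0,0],[0,0,0],[0,0,0],[0,0,0],[0,0,0],[0,0,0],[0,0,0]], delta_pos=[[0,-0.002,0.03],[0,-0.002,0.05],[0,-0.002,0.062],[0,-0.002,0.062],[0,-0.002,0.062],[0,-0.002,0.062],[0,-0.002,0.062],[0,-0.002,0.062],[0,-0.002,0.062],[0,-0.002,0.062],[0,-0.002,0.062],[0,-0.002,0.062]], gripper=[-1,-1,-1,1,1,1,1,1,1,1,1,1], grip_force=35)

```text
time: 12.0
position: [0.5185, -0.4233, 0.0123]
tool_rot: [0.724, 0.69, -0.0, 0.0]
ft_force: [-0.1, 0.3, 4.7]
grip_width: 0.0497
grip_force: 35.0
```

Emit:
arm_command(delta_rot=[[0,0,0],[0,0,0],[0,0,0],[0,0,0],[0,0,0],[0,0,0],[0,0,-4],[0,0,-4],[0,0,-4],[0,0,-4],[0,0,-4],[0,0,-4]], delta_pos=[[0,0,-0.03],[0,0,-0.07],[0,0,-0.11],[0,0,-0.15],[0,0,-0.19],[0,0,-0.23],[0.04,0,-0.23],[0.08,0,-0.23],[0.12,0,-0.23],[0.16,0.001,-0.23],[0.2,0.002,-0.23],[0.24,0.003,-0.23]], gripper=[1,1,1,1,1,1,1,1,1,1,1,1])

```text
time: 13.0
position: [0.5318, -0.1813, 0.2409]
tool_rot: [0.699, 0.715, -0.0, -0.001]
ft_force: [-0.4, 0.4, -0.8]
grip_width: 0.05
grip_force: 35.0
```

Emit:
arm_command(delta_rot=[[0,0,0],[0,0,0],[0,0,0],[0,0,0],[0,0,0],[0,0,0],[0,0,0],[0,0,0],[0,0,0],[0,0,0]], delta_pos=[[0.04,0.002,0],[0.08,0.005,0],[0.12,0.008,0],[0.16,0.012,0],[0.2,0.015,0],[0.24,0.02,0],[0.28,0.022,0],[0.3,0.025,0],[0.3,0.026,0],[0.3,0.026,0]], gripper=[1,1,1,1,1,1,1,1,1,1])

```text
time: 13.83
position: [0.5514, 0.1181, 0.2409]
tool_rot: [0.698, 0.716, -0.001, -0.0]
ft_force: [0.2, -0.5, -1.8]
grip_width: 0.0499
grip_force: 35.0
```

```bash
python3 - <<'E'
from h import *
o=status.get_obs();print(o['position'],o['grip_width'],o['ft_force'],rel([.5520,.1154,.03]),R.from_quat(o['tool_rot']).as_matrix()[:,0].round(4))
E
```

```text
[0.55138507 0.11811286 0.24090929] 0.049885367479815125 [ 0.15834767 -0.52848682 -1.76958018] [-0.0026  0.0008  0.2109] [-2.550e-02  9.997e-01 -7.000e-04]
```

Emit:
arm_command(delta_rot=[[0,0,0],[0,0,0],[0,0,0],[0,0,0],[0,0,0],[0,0,0],[0,0,0],[0,0,0],[0,0,0]], delta_pos=[[-0.002,0.001,0.04],[-0.002,0.001,0.08],[-0.002,0.001,0.12],[-0.002,0.001,0.15],[-0.002,0.001,0.18],[-0.002,0.001,0.2],[-0.002,0.001,0.212],[-0.002,0.001,0.22],[-0.002,0.001,0.22]], gripper=[1,1,1,1,1,1,1,1,1])

```text
time: 14.58
position: [0.5524, 0.1141, 0.0203]
tool_rot: [0.7, 0.715, -0.001, -0.001]
ft_force: [0.2, 0.6, -0.9]
grip_width: 0.0499
grip_force: 35.0
```

Emit:
arm_command(delta_rot=[[0,0,0],[0,0,0],[0,0,0],[0,0,0],[0,0,0],[0,0,0],[0,0,0],[0,0,0],[0,0,0],[0,0,0],[0,0,0],[0,0,0]], delta_pos=[[0,0,0.001],[0,0,0.001],[0,0,0.001],[0,0,0.001],[0,0,0.001],[0,0,0.001],[0,0,-0.01],[0,0,-0.04],[0,0,-0.08],[0,0,-0.12],[0,0,-0.16],[0,0,-0.2]], gripper=[1,-0.38,-0.38,-0.38,-0.38,-0.38,-0.38,-0.38,-0.38,-1,-1,-1])

```text
time: 15.58
position: [0.5523, 0.1152, 0.2244]
tool_rot: [0.699, 0.715, 0.0, 0.0]
ft_force: [1.2, 0.5, -0.1]
grip_width: 0.0727
grip_force: 0.0
```

```bash
python3 - <<'E'
from find import *
o=status.get_obs();print(o['position'],R.from_quat(o['tool_rot']).as_matrix()[:,0].round(4))
c=snap('wrist');np.save('pics/w7.npy',c,allow_pickle=True)
H,S,V=hsv(c);rects(c,(S>130)&((H<6)|(H>172))&(V>50),.032,'case')
print(rel([.415,-.50,.2]))
E
```

```text
[0.55227117 0.11520055 0.22436591] [-0.0227  0.9997  0.    ]
case [0.5535 0.1184] [0.0516 0.12  ] axis 91.3 (300, 111, 52, 117)
case [0.8495 0.1566] [0.0927 0.235 ] axis 91.2 (555, 10, 85, 240)
[-0.6121 -0.1572  0.0303]
```

Emit:
arm_command(delta_rot=[[0,0,0],[0,0,0],[0,0,0],[0,0,0],[0,0,0],[0,0,0],[0,0,0],[0,0,0],[0,0,0],[0,0,0],[0,0,0],[0,0,0]], delta_pos=[[-0.039,-0.011,-0.02],[-0.078,-0.022,-0.02],[-0.117,-0.033,-0.02],[-0.156,-0.044,-0.02],[-0.195,-0.055,-0.02],[-0.234,-0.066,-0.02],[-0.273,-0.077,-0.02],[-0.312,-0.088,-0.02],[-0.351,-0.099,-0.02],[-0.39,-0.11,-0.02],[-0.429,-0.12,-0.02],[-0.468,-0.13,-0.01]], gripper=[-1,-1,-1,-1,-1,-1,-1,-1,-1,-1,-1,-1])

```text
time: 16.63
position: [0.4334, -0.3584, 0.2339]
tool_rot: [0.699, 0.715, -0.0, 0.002]
ft_force: [1.5, -0.1, 0.3]
grip_width: 0.0873
grip_force: 0.0
```

Emit:
arm_command(delta_rot=[[0,0,0],[0,0,0],[0,0,0],[0,0,0],[0,0,0],[0,0,0]], delta_pos=[[-0.039,-0.01,0.01],[-0.08,-0.02,0.02],[-0.104,-0.027,0.03],[-0.104,-0.027,0.034],[-0.104,-0.027,0.034],[-0.104,-0.027,0.034]], gripper=[-1,-1,-1,-1,-1,-1])

```text
time: 17.13
position: [0.4085, -0.4591, 0.1974]
tool_rot: [0.699, 0.715, 0.0, -0.001]
ft_force: [0.4, -0.0, 1.3]
grip_width: 0.0872
grip_force: 0.0
```

```bash
python3 - <<'E'
from find import *
o=status.get_obs();print(o['position'],R.from_quat(o['tool_rot']).as_matrix()[:,0].round(4),o['q'].round(2))
c=snap('wrist');np.save('pics/w8.npy',c,allow_pickle=True)
q=[proj(c,p).round().astype(int) for p in([.4147,-.42,.026],[.33,-.32,.015])];print(q)
u,v=q[0];cv2.imwrite('pics/w8.png',c['img'][:330])
E
```

```text
[ 0.40853394 -0.45912178  0.19738995] [-0.0222  0.9998  0.0019] [-1.03  0.54  1.48  0.    1.12 -1.05]
[array([332, 139]), array([239,  21])]
```

View pics/w8.png

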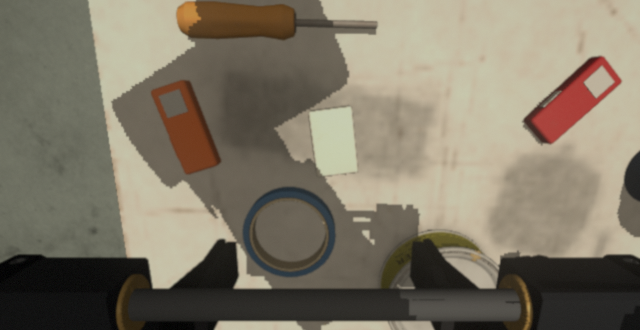

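```bash
python3 - <<'E'
from find import *
c=np.load('pics/w8.npy',allow_pickle=True).item()
H,S,V=hsv(c);m=np.zeros_like(V,bool);m[95:185,300:365]=((H>35)&(H<90)&(V>150))[95:185,300:365];print(H[140,335],S[140,335],V[140,335],H[140,380],S[140,380],V[140,380])
rects(c,m,.026,'carton',300)
E
```

```text
35 36 204 19 52 162
carton [ 0.4162 -0.4192] [0.0349 0.0509] axis 98.0 (313, 109, 41, 58)
```

Emit:
arm_command(delta_rot=[[0,0,-6.5],[0,0,-6.5],[0,0,-6.5],[0,0,-6.5],[0,0,-6.5],[0,0,-6.5],[0,0,-6.5]], delta_pos=[[0.039,0.008,0],[0.039,0.008,0.04],[0.039,0.008,0.08],[0.039,0.008,0.12],[0.039,0.008,0.13],[0.039,0.008,0.13],[0.039,0.008,0.13]], gripper=[-1,-1,-1,-1,-1,-1,-1])

```text
time: 17.77
position: [0.4168, -0.421, 0.0687]
tool_rot: [0.657, 0.754, -0.0, 0.0]
ft_force: [0.3, -0.8, 0.2]
grip_width: 0.0871
grip_force: 0.0
```

```bash
python3 - <<'E'
from h import *
print(rel([.4162,-.4192,.013]),R.from_quat(status.get_obs()['tool_rot']).as_matrix()[:,0].round(4))
E
```

```text
[ 0.0019 -0.0004  0.0557] [-1.367e-01  9.906e-01 -9.000e-04]
```

Emit:
arm_command(delta_rot=[[0,0,0],[0,0,0],[0,0,0],[0,0,0],[0,0,0],[0,0,0],[0,0,0],[0,0,0],[0,0,0],[0,0,0],[0,0,0],[0,0,0]], delta_pos=[[0.002,0,0.03],[0.002,0,0.05],[0.002,0,0.055],[0.002,0,0.055],[0.002,0,0.055],[0.002,0,0.055],[0.002,0,0.055],[0.002,0,0.055],[0.002,0,0.055],[0.002,0,0.055],[0.002,0,0.055],[0.002,0,0.055]], gripper=[-1,-1,-1,1,1,1,1,1,1,1,1,1], grip_force=12)

```text
time: 18.77
position: [0.4157, -0.4192, 0.0127]
tool_rot: [0.657, 0.753, -0.0, 0.0]
ft_force: [0.2, -0.2, 2.2]
grip_width: 0.04
grip_force: 12.0
```

Emit:
arm_command(delta_rot=[[0,0,0],[0,0,0],[0,0,0],[0,0,0],[0,0,0],[0,0,0],[0,0,6.7],[0,0,6.7],[0,0,6.7],[0,0,6.7],[0,0,6.7],[0,0,6.7]], delta_pos=[[0,0,-0.03],[0,0,-0.07],[0,0,-0.11],[0,0,-0.15],[0,0,-0.19],[0,0,-0.23],[0.035,0.018,-0.23],[0.07,0.036,-0.23],[0.105,0.054,-0.23],[0.14,0.072,-0.23],[0.175,0.09,-0.23],[0.21,0.115,-0.23]], gripper=[1,1,1,1,1,1,1,1,1,1,1,1])

```text
time: 19.77
position: [0.4995, -0.1945, 0.2423]
tool_rot: [0.701, 0.713, -0.0, -0.001]
ft_force: [1.4, -0.5, -1.3]
grip_width: 0.0398
grip_force: 12.0
```

```bash
python3 - <<'E'
from h import *
print(rel([.6206,.1167,.24]),status.get_obs()['grip_width'],R.from_quat(status.get_obs()['tool_rot']).as_matrix()[:,0].round(4))
E
```

```text
[0.3089 0.1267 0.0024] 0.03982540507911946 [-1.810e-02  9.998e-01  9.000e-04]
```

Emit:
arm_command(delta_rot=[[0,0,0],[0,0,0],[0,0,0],[0,0,0],[0,0,0],[0,0,0],[0,0,0],[0,0,0],[0,0,0],[0,0,0],[0,0,0],[0,0,0]], delta_pos=[[0.037,0.015,0],[0.074,0.03,0],[0.111,0.045,0],[0.148,0.06,0],[0.185,0.075,0],[0.222,0.09,0],[0.26,0.105,0],[0.3,0.12,0],[0.308,0.126,0.03],[0.308,0.126,0.07],[0.308,0.126,0.11],[0.308,0.126,0.11]], gripper=[1,1,1,1,1,1,1,1,1,1,1,1])

```text
time: 20.77
position: [0.6138, 0.1142, 0.1237]
tool_rot: [0.7, 0.714, -0.007, -0.007]
ft_force: [-1.6, -0.0, -1.3]
grip_width: 0.0403
grip_force: 12.0
```

```bash
python3 - <<'E'
from h import *
o=status.get_obs();print(o['position'],rel([.6206,.1167,.021]),o['grip_width'],R.from_quat(o['tool_rot']).as_matrix()[:,0].round(4))
E
```

```text
[0.61375575 0.11419312 0.12370384] [0.0024 0.0088 0.1026] 0.04028745927601811 [-2.010e-02  9.998e-01  1.000e-04]
```

Emit:
arm_command(delta_rot=[[0,0,0],[0,0,0],[0,0,0],[0,0,0],[0,0,0],[0,0,0]], delta_pos=[[0,0,0],[0,0,0.025],[0,0,0.05],[0,0,0.075],[0,0,0.09],[0,0,0.09]], gripper=[1,1,1,1,1,1])

```text
time: 21.27
position: [0.6207, 0.1132, 0.0426]
tool_rot: [0.701, 0.713, -0.0, -0.0]
ft_force: [-0.4, -0.4, 0.1]
grip_width: 0.0402
grip_force: 12.0
```

```bash
python3 - <<'E'
from h import *
o=status.get_obs();print(o['position'],rel([.6206,.1167,.021]),o['grip_width'],o['ft_force'],R.from_quat(o['tool_rot']).as_matrix()[:,0].round(4))
E
```

```text
[0.62067401 0.11315519 0.04258922] [0.0035 0.     0.0216] 0.04019834785199334 [-0.3606579  -0.42131522  0.08942557] [-0.0181  0.9998  0.    ]
```

Emit:
arm_command(delta_rot=[[0,0,0],[0,0,0],[0,0,0],[0,0,0],[0,0,0],[0,0,0],[0,0,0],[0,0,0],[0,0,0],[0,0,0],[0,0,0],[0,0,0]], delta_pos=[[0,0.005,0],[0,0.005,0.01],[0,0.005,0.02],[0,0.005,0.022],[0,0.005,0.022],[0,0.005,0.022],[0,0.005,0.022],[0,0.005,0.01],[0,0.005,-0.02],[0,0.005,-0.06],[0,0.005,-0.1],[0,0.005,-0.14]], gripper=[1,1,1,1,-0.15,-0.15,-0.15,-0.15,-0.15,-0.15,-0.5,-1])

```text
time: 22.27
position: [0.6256, 0.1138, 0.1846]
tool_rot: [0.7, 0.714, 0.0, 0.0]
ft_force: [2.0, 0.3, -0.6]
grip_width: 0.0571
grip_force: 0.0
```

Emit:
arm_command(delta_rot=[[0,0,0],[0,0,0],[0,0,0],[0,0,0]], delta_pos=[[-0.03,-0.03,-0.04],[-0.05,-0.06,-0.08],[-0.05,-0.08,-0.08],[-0.05,-0.08,-0.08]], gripper=[-1,-1,-1,-1])

```text
time: 22.6
position: [0.5433, 0.0609, 0.2674]
tool_rot: [0.701, 0.713, 0.001, 0.002]
ft_force: [-0.7, 0.9, -0.4]
grip_width: 0.0817
grip_force: 0.0
```

```bash
python3 - <<'E'
from find import *
o=status.get_obs();print(o['position'],o['grip_width'],R.from_quat(o['tool_rot']).as_matrix()[:,0].round(4))
c=snap('wrist');np.save('pics/w9.npy',c,allow_pickle=True)
cv2.imwrite('pics/w9.png',cv2.convertScaleAbs(c['img'][:320],alpha=1.8,beta=20))
H,S,V=hsv(c);m=(V>95)&(S<80);m[:,:250]=0;m[:,520:]=0
rects(c,m,.032,'white')
E
```

```text
[0.54332862 0.06094685 0.26737729] 0.0817221940096662 [-0.0178  0.9998 -0.0014]
white [0.6172 0.0223] [0.3225 0.1256] axis 0.9 (250, 146, 270, 104)
white [0.6273 0.1101] [0.0422 0.0636] axis 91.4 (381, 93, 41, 60)
white [0.5529 0.152 ] [0.03   0.0292] axis 1.0 (320, 67, 29, 30)
white [0.4755 0.1257] [0.0307 0.0825] axis 92.1 (250, 65, 29, 80)
white [0.7195 0.1694] [0.065  0.1298] axis 104.9 (454, 0, 66, 131)
```

View pics/w9.png

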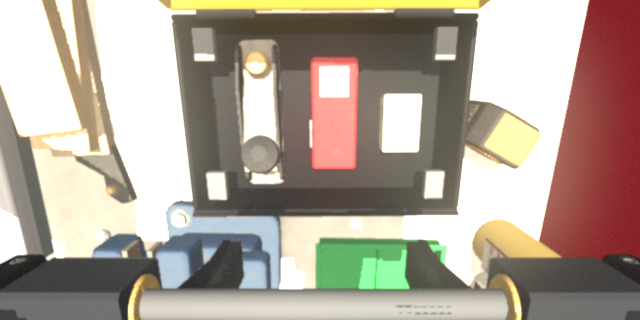

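Bottom packed: plane (260,115), case (335,115) and carton (401,122) lie flat between the ledges. Next is the screwdriver. I'll refine the box frame and check clearance to the vise first.

```bash
python3 - <<'E'
from box import *
from find import *
c=np.load('pics/w9.npy',allow_pickle=True).item()
P=ledges(c,[(204,42),(446,42),(217,186),(433,184)]);print(P.round(4).tolist())
print('centre',P.mean(0),[np.degrees(np.arctan2(*(P[b]-P[a])[::-1])).round(2) for a,b in((0,1),(2,3),(2,0),(3,1))],np.linalg.norm(P[1]-P[0]),np.linalg.norm(P[2]-P[0]))
w=np.load('pics/w2.npy',allow_pickle=True).item()
for z in(.03,.09):print('vise',z,onz(w,222,130,z),onz(w,150,5,z),onz(c,280,215,z))
# tray from top0 and scene0
t=np.load('pics/top0.npy',allow_pickle=True).item();s=np.load('pics/scene0.npy',allow_pickle=True).item()
H,S,V=hsv(t);m=((H>50)&(H<75)&(S>150)).astype(np.uint8);m[:,:260]=0;m[:,360:]=0
k=max(cv2.findContours(m,0,2)[0],key=cv2.contourArea);q=cv2.boxPoints(cv2.minAreaRect(k)).round(1)
print(q.tolist(),[onz(t,*a,.03)[:2].round(4).tolist() for a in q])
print(rel([.30,-.32,.22]),status.get_obs()['position'])
E
```

```text
px [202.9269341   44.65329513] [ 10   8  24  34 698]
px [445.92816092  43.60632184] [ 10   7  24  34 696]
px [216.22612086 185.50292398] [ 11   8  21  28 513]
px [433.81563126 184.10220441] [ 13   9  21  28 499]
[[0.4244, 0.1833], [0.6596, 0.1885], [0.4275, 0.0426], [0.6629, 0.0481]]
centre [0.5436097  0.11561291] [np.float64(1.26), np.float64(1.34), np.float64(91.25), np.float64(91.32)] 0.23528965053716336 0.14079667118905714
vise 0.03 [ 0.37154049 -0.13283173  0.03      ] [ 0.49006855 -0.07451641  0.03      ] [0.49269475 0.00066513 0.03      ]
vise 0.09 [ 0.37770787 -0.15002841  0.09      ] [ 0.47744191 -0.10095967  0.09      ] [0.49994004 0.02194884 0.09      ]
[[273.70001220703125, 159.60000610351562], [348.0, 155.5], [350.5, 202.60000610351562], [276.29998779296875, 206.6999969482422]] [[0.6933, -0.0376], [0.6947, -0.2822], [0.5359, -0.2799], [0.5348, -0.0407]]
[-0.3772 -0.2522  0.045 ] [0.54530711 0.06157753 0.26588823]
```

Emit:
arm_command(delta_rot=[[0,0,7],[0,0,14],[0,0,21],[0,0,28],[0,0,35],[0,0,42],[0,0,49],[0,0,56],[0,0,63],[0,0,70],[0,0,77],[0,0,84]], delta_pos=[[-0.035,-0.02,0],[-0.07,-0.04,0],[-0.105,-0.06,0],[-0.14,-0.08,0],[-0.175,-0.1,0],[-0.21,-0.12,0],[-0.245,-0.14,0],[-0.28,-0.16,0],[-0.315,-0.18,0],[-0.35,-0.2,0],[-0.379,-0.218,0],[-0.379,-0.218,0.03]], gripper=[-1,-1,-1,-1,-1,-1,-1,-1,-1,-1,-1,-1])

```text
time: 23.65
position: [0.3371, -0.3314, 0.2363]
tool_rot: [0.998, 0.056, 0.003, 0.008]
ft_force: [1.4, -1.1, 0.0]
grip_width: 0.087
grip_force: 0.0
```

Emit:
arm_command(delta_rot=[[0,0,5.5],[0,0,5.5],[0,0,5.5],[0,0,5.5],[0,0,5.5]], delta_pos=[[-0.04,0,0],[-0.04,0,0],[-0.04,0,0],[-0.04,0,0],[-0.04,0,0]], gripper=[-1,-1,-1,-1,-1])

```text
time: 24.07
position: [0.2973, -0.3263, 0.2329]
tool_rot: [1.0, 0.015, 0.001, 0.001]
ft_force: [-0.1, 0.2, 0.7]
grip_width: 0.0873
grip_force: 0.0
```

```bash
python3 - <<'E'
from find import *
c=snap('wrist');np.save('pics/w10.npy',c,allow_pickle=True)
H,S,V=hsv(c)
rects(c,(S>110)&(H>5)&(H<22)&(V>40),.015,'orange')
o=status.get_obs();print(o['position'],R.from_quat(o['tool_rot']).as_matrix()[:,0].round(4),[proj(c,p).round() for p in([.364,-.3205,.03],[.28,-.323,.03],[.378,-.32,.015],[.451,-.319,.015])])
E
```

```text
orange [ 0.2754 -0.4139] [0.0388 0.0838] axis 108.2 (363, 165, 80, 50)
orange [ 0.3282 -0.3192] [0.1014 0.0291] axis 0.8 (305, 90, 29, 97)
[ 0.29736987 -0.32611685  0.23302156] [0.9996 0.0295 0.0011] [array([321., 105.]), array([321., 187.]), array([321.,  91.]), array([322.,  12.])]
```

Emit:
arm_command(delta_rot=[[0,0,0.5],[0,0,0.5],[0,0,0.5],[0,0,0.5],[0,0,0.5],[0,0,0.5],[0,0,0.5]], delta_pos=[[0.036,-0.006,0.03],[0.036,-0.006,0.07],[0.036,-0.006,0.11],[0.036,-0.006,0.15],[0.036,-0.006,0.16],[0.036,-0.006,0.16],[0.036,-0.006,0.16]], gripper=[-1,-1,-1,-1,-1,-1,-1])

```text
time: 24.7
position: [0.3329, -0.3186, 0.0723]
tool_rot: [1.0, 0.01, -0.0, -0.0]
ft_force: [-0.5, -0.0, 0.8]
grip_width: 0.0872
grip_force: 0.0
```

```bash
python3 - <<'E'
from h import *
o=status.get_obs();print(rel([.333,-.319,.010]),R.from_quat(o['tool_rot']).as_matrix()[:,0].round(4))
E
```

```text
[0.0001 0.0004 0.0623] [ 9.998e-01  2.070e-02 -1.000e-04]
```

Emit:
arm_command(delta_rot=[[0,0,0],[0,0,0],[0,0,0],[0,0,0],[0,0,0],[0,0,0],[0,0,0],[0,0,0],[0,0,0],[0,0,0],[0,0,0],[0,0,0]], delta_pos=[[0,0,0.03],[0,0,0.055],[0,0,0.063],[0,0,0.063],[0,0,0.063],[0,0,0.063],[0,0,0.063],[0,0,0.063],[0,0,0.063],[0,0,0.063],[0,0,0.063],[0,0,0.063]], gripper=[-1,-1,0,1,1,1,1,1,1,1,1,1], grip_force=30)

```text
time: 25.7
position: [0.332, -0.3189, 0.0097]
tool_rot: [1.0, 0.009, 0.0, 0.0]
ft_force: [0.0, -0.2, -0.4]
grip_width: 0.0285
grip_force: 19.0
```

Emit:
arm_command(delta_rot=[[0,0,0],[0,0,0],[0,0,0],[0,0,0],[0,0,0],[0,0,0],[0,0,0],[0,0,0]], delta_pos=[[0,0,0],[0,0,0],[0,0,0],[0,0,-0.03],[0,0,-0.07],[0,0,-0.11],[0,0,-0.15],[0,0,-0.15]], gripper=[1,1,1,1,1,1,1,1])

```text
time: 26.37
position: [0.3344, -0.3221, 0.1656]
tool_rot: [1.0, 0.01, 0.004, 0.006]
ft_force: [0.6, -0.6, -1.1]
grip_width: 0.0284
grip_force: 30.0
```

Emit:
arm_command(delta_rot=[[0,0,-7],[0,0,-14],[0,0,-21],[0,0,-28],[0,0,-35],[0,0,-42],[0,0,-49],[0,0,-56],[0,0,-63],[0,0,-70],[0,0,-77],[0,0,-84]], delta_pos=[[0,0,-0.03],[0,0,-0.06],[0.03,-0.01,-0.08],[0.06,-0.02,-0.08],[0.09,-0.03,-0.08],[0.12,-0.04,-0.08],[0.15,-0.05,-0.08],[0.18,-0.06,-0.08],[0.21,-0.07,-0.08],[0.244,-0.075,-0.08],[0.244,-0.075,-0.08],[0.244,-0.075,-0.08]], gripper=[1,1,1,1,1,1,1,1,1,1,1,1])

```text
time: 27.37
position: [0.5758, -0.2378, 0.2377]
tool_rot: [0.734, 0.679, -0.0, -0.001]
ft_force: [-1.0, -0.3, -0.4]
grip_width: 0.0277
grip_force: 30.0
```

Emit:
arm_command(delta_rot=[[0,0,-5],[0,0,-5],[0,0,-5],[0,0,-5]], delta_pos=[[0,0,0],[0,0,0],[0,0,0],[0,0,0]], gripper=[1,1,1,1])

```text
time: 27.7
position: [0.5741, -0.2389, 0.2388]
tool_rot: [0.707, 0.707, -0.0, -0.001]
ft_force: [-0.2, 0.2, -0.6]
grip_width: 0.0281
grip_force: 30.0
```

```bash
cat >> find.py <<'E'
def tray(c,z=.03,clip=262):
    H,S,V=hsv(c);m=((H>50)&(H<75)&(S>130)&(V>50)).astype(np.uint8);m[clip:]=0
    k=max(cv2.findContours(m,0,2)[0],key=cv2.contourArea);print('bbox',cv2.boundingRect(k))
    p=np.array([onz(c,*q[0],z)[:2] for q in cv2.convexHull(k)],np.float32);r=cv2.minAreaRect(p)
    print('tray',np.round(r[0],4),np.round(r[1],4),r[2],cv2.boxPoints(r).round(4).tolist())
    return m
E
python3 - <<'E'
from find import *
c=snap('wrist');np.save('pics/w11.npy',c,allow_pickle=True)
o=status.get_obs();print(o['position'],o['grip_width'],R.from_quat(o['tool_rot']).as_matrix()[:,0].round(4))
tray(c)
print([proj(c,[x,y,.03]).round() for x,y in((.534,-.04),(.534,-.28),(.695,-.04),(.695,-.28))])
E
```

```text
[ 0.57412667 -0.23906468  0.23908053] 0.02785315022972052 [3.e-04 1.e+00 5.e-04]
bbox (334, 0, 108, 198)
tray [ 0.6337 -0.1714] [0.1916 0.0991] 89.75902557373047 [[0.5837000012397766, -0.2669999897480011], [0.6827999949455261, -0.26750001311302185], [0.6836000084877014, -0.07580000162124634], [0.5845000147819519, -0.07540000230073929]]
[array([280., -44.]), array([288., 208.]), array([458., -44.]), array([435., 208.])]
```

```bash
python3 - <<'E'
from find import *
c=np.load('pics/w11.npy',allow_pickle=True).item()
H,S,V=hsv(c);m=(H>50)&(H<75)&(S>130)&(V>50)
for v in(10,60,100,140,180,190):
  x=np.where(m[v])[0];print(v,x.min(),x.max(),onz(c,x.min(),v,.03)[:2].round(4),onz(c,x.max(),v,.03)[:2].round(4))
for u in(295,350,400,430):
  y=np.where(m[:262,u])[0];print(u,y.max(),onz(c,u,y.max(),.03)[:2].round(4))
# screwdriver in hand
print('sd',[(v,np.where((S[v,280:360]>110)&(H[v,280:360]>5)&(H[v,280:360]<22))[0][[0,-1]]+280) for v in(150,180,200,220) if ((S[v,280:360]>110)&(H[v,280:360]>5)&(H[v,280:360]<22)).any()])
E
```

```text
10 317 453 [ 0.5671 -0.0843] [ 0.6948 -0.0842]
60 314 449 [ 0.5639 -0.1282] [ 0.6953 -0.1282]
100 312 445 [ 0.5616 -0.1657] [ 0.6951 -0.1657]
140 309 441 [ 0.5581 -0.2056] [ 0.6948 -0.2057]
180 355 437 [ 0.6067 -0.2482] [ 0.6945 -0.2483]
190 362 437 [ 0.6145 -0.2593] [ 0.6955 -0.2593]Traceback (most recent call last):
  File "<stdin>", line 7, in <module>
    return umr_maximum(a, axis, None, out, keepdims, initial, where)
ValueError: zero-size array to reduction operation maximum which has no identity
```

Emit:
arm_command(delta_rot=[[0,0,0],[0,0,0],[0,0,0],[0,0,0],[0,0,0],[0,0,0],[0,0,0],[0,0,0]], delta_pos=[[0.03,0.002,0],[0.047,0.002,0],[0.047,0.002,0.04],[0.047,0.002,0.08],[0.047,0.002,0.12],[0.047,0.002,0.16],[0.047,0.002,0.18],[0.047,0.002,0.18]], gripper=[1,1,1,1,1,1,1,1])

```text
time: 28.42
position: [0.5726, -0.1897, 0.0546]
tool_rot: [0.707, 0.708, -0.002, -0.005]
ft_force: [-0.2, 0.2, -0.4]
grip_width: 0.0279
grip_force: 30.0
```

```bash
python3 - <<'E'
from h import *
o=status.get_obs();print(o['position'],o['grip_width'],rel([.5765,-.192,.016]),R.from_quat(o['tool_rot']).as_matrix()[:,0].round(4))
E
```

```text
[ 0.57256945 -0.1896677   0.05456212] 0.027901294009719812 [-0.0025  0.0043  0.0385] [-0.0014  1.      0.0053]
```

Emit:
arm_command(delta_rot=[[0,0,0],[0,0,0],[0,0,0],[0,0,0],[0,0,0]], delta_pos=[[-0.001,0.002,0],[-0.001,0.002,0],[-0.001,0.002,0],[-0.001,0.002,0.02],[-0.001,0.002,0.02]], gripper=[1,1,1,1,1])

```text
time: 28.83
position: [0.5783, -0.193, 0.0397]
tool_rot: [0.707, 0.708, -0.0, -0.0]
ft_force: [-0.7, -0.5, -1.7]
grip_width: 0.0281
grip_force: 30.0
```

```bash
python3 - <<'E'
from h import *
o=status.get_obs();print(o['position'],o['grip_width'],o['ft_force'],rel([.5765,-.192,.015]))
E
```

```text
[ 0.57829634 -0.19304171  0.0397254 ] 0.028138899828853422 [-0.66023626 -0.47688433 -1.73041208] [ 0.001  -0.0018  0.0247]
```

Emit:
arm_command(delta_rot=[[0,0,0],[0,0,0],[0,0,0],[0,0,0],[0,0,0],[0,0,0],[0,0,0],[0,0,0],[0,0,0],[0,0,0],[0,0,0],[0,0,0]], delta_pos=[[0,-0.001,0.008],[0,-0.001,0.016],[0,-0.001,0.024],[0,-0.001,0.026],[0,-0.001,0.026],[0,-0.001,0.026],[0,-0.001,0.026],[0,-0.001,0.026],[0,-0.001,0.02],[0,-0.001,0.01],[0,-0.001,-0.01],[0,-0.001,-0.03]], gripper=[1,1,1,1,1,0.15,0.15,0.15,0.15,0.15,0.15,0.0])

```text
time: 29.83
position: [0.5774, -0.193, 0.0706]
tool_rot: [0.707, 0.708, 0.0, -0.0]
ft_force: [1.0, 0.4, -0.0]
grip_width: 0.0393
grip_force: 0.0
```

Emit:
arm_command(delta_rot=[[0,0,0],[0,0,0],[0,0,0],[0,0,0],[0,0,0],[0,0,0]], delta_pos=[[0,0,-0.04],[0,0,-0.08],[0,0,-0.12],[-0.03,0.0,-0.17],[-0.06,0.02,-0.2],[-0.06,0.02,-0.2]], gripper=[-1,-1,-1,-1,-1,-1])

```text
time: 30.33
position: [0.6004, -0.2565, 0.2771]
tool_rot: [0.707, 0.707, 0.001, 0.007]
ft_force: [1.2, -0.6, 1.1]
grip_width: 0.0759
grip_force: 0.0
```

```bash
python3 - <<'E'
from find import *
c=snap('wrist');np.save('pics/w12.npy',c,allow_pickle=True)
o=status.get_obs();print(o['position'],o['grip_width'],R.from_quat(o['tool_rot']).as_matrix()[:,0].round(4))
tray(c);H,S,V=hsv(c)
rects(c,(S>110)&(H>5)&(H<22)&(V>40),.018,'sd')
m=(H>50)&(H<75)&(S>100)&(V>30)
for v in(10,60,100,140,180,200,220):
  x=np.where(m[v])[0];print(v,x.min(),x.max(),onz(c,x.min(),v,.03)[:2].round(4),onz(c,x.max(),v,.03)[:2].round(4))
E
```

```text
[ 0.60230245 -0.25921708  0.27853502] 0.07967535569620707 [ 5.000e-04  9.999e-01 -1.140e-02]
bbox (278, 0, 128, 175)
tray [ 0.6177 -0.1784] [0.1832 0.1364] 89.79063415527344 [[0.5491999983787537, -0.26980000734329224], [0.6855999827384949, -0.2703000009059906], [0.6862999796867371, -0.08709999918937683], [0.5497999787330627, -0.08659999817609787]]
sd [ 0.7569 -0.3332] [0.0677 0.0739] axis 99.9 (417, 189, 55, 61)
sd [ 0.5798 -0.1951] [0.1021 0.0269] axis 88.5 (292, 60, 24, 93)
10 261 414 [ 0.5378 -0.0968] [ 0.6958 -0.0963]
60 264 411 [ 0.5386 -0.145 ] [ 0.6962 -0.1447]
100 266 409 [ 0.5388 -0.1863] [ 0.6969 -0.1862]
140 268 406 [ 0.539  -0.2302] [ 0.6967 -0.2303]
180 270 404 [ 0.5392 -0.2771] [ 0.6976 -0.2774]Traceback (most recent call last):
  File "<stdin>", line 8, in <module>
    return umr_minimum(a, axis, None, out, keepdims, initial, where)
ValueError: zero-size array to reduction operation minimum which has no identity
```

Emit:
arm_command(delta_rot=[[0,0,0],[0,0,0],[0,0,0],[0,0,0]], delta_pos=[[-0.02,0,-0.05],[-0.02,0,-0.05],[-0.02,0,-0.05],[-0.02,0,-0.05]], gripper=[-1,-1,-1,-1])

```text
time: 30.72
position: [0.5971, -0.2725, 0.3199]
tool_rot: [0.707, 0.708, 0.0, 0.0]
ft_force: [0.2, 0.3, -0.3]
grip_width: 0.0868
grip_force: 0.0
```

```bash
python3 - <<'E'
from find import *
c=snap('wrist');np.save('pics/w13.npy',c,allow_pickle=True)
o=status.get_obs();print(o['position'],R.from_quat(o['tool_rot']).as_matrix()[:,0].round(4))
H,S,V=hsv(c)
rects(c,(S>110)&(H>5)&(H<22)&(V>40),.018,'sd')
m=((H>50)&(H<75)&(S>100)&(V>30)).astype(np.uint8);m[262:]=0
k=max(cv2.findContours(cv2.morphologyEx(m,3,np.ones((5,5))),0,2)[0],key=cv2.contourArea);print(cv2.boundingRect(k))
p=np.array([onz(c,*q[0],.03)[:2] for q in cv2.convexHull(k)],np.float32);r=cv2.minAreaRect(p);print(r,cv2.boxPoints(r).round(4).tolist())
h=proj(c,[.615,-.16,.068]).round().astype(int);print(h)
x0,y0=h[0]-60,max(0,h[1]-70);cv2.imwrite('pics/w13.png',cv2.resize(c['img'][:262,180:460],None,fx=2.1,fy=2.1,interpolation=cv2.INTER_CUBIC))
E
```

```text
[ 0.5965783  -0.27180987  0.31848444] [-0.0017  1.      0.0018]
sd [ 0.2735 -0.3914] [0.0434 0.0431] axis 17.5 (76, 223, 40, 27)
sd [ 0.7565 -0.3427] [0.0642 0.0928] axis 99.5 (415, 171, 48, 71)
sd [ 0.5792 -0.1941] [0.1018 0.0257] axis 89.9 (300, 50, 21, 86)
(272, 0, 140, 164)
((0.6175235509872437, -0.18542242050170898), (0.15938669443130493, 0.18801383674144745), 0.24187050759792328) [[0.5374000072479248, -0.09179999679327011], [0.5382000207901001, -0.2797999978065491], [0.6976000070571899, -0.2791000008583069], [0.6967999935150146, -0.09109999984502792]]
[341  62]
```

View pics/w13.png

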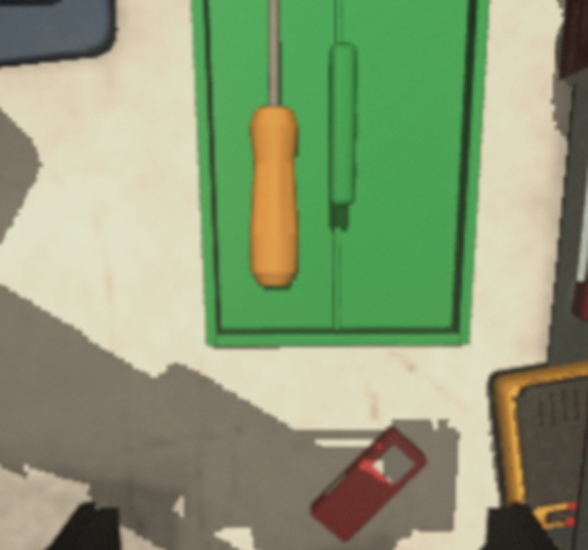

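Screwdriver lies in the near trough, crop (274,195); the handle bar is at crop (343,124).

```bash
python3 - <<'E'
from h import *
c=np.load('pics/w13.npy',allow_pickle=True).item()
a,b=onz(c,180+344/2.1,43/2.1,.068),onz(c,180+342.5/2.1,205/2.1,.068);print(a,b,(a+b)/2)
print(rel([.6175,-.157,.12]))
E
```

```text
[ 0.61776942 -0.11942708  0.068     ] [ 0.61830159 -0.19777431  0.068     ] [ 0.6180355  -0.15860069  0.068     ]
[0.1144 0.0215 0.1987]
```

Emit:
arm_command(delta_rot=[[0,0,0],[0,0,0],[0,0,0],[0,0,0],[0,0,0],[0,0,0],[0,0,0],[0,0,0],[0,0,0],[0,0,0]], delta_pos=[[0.035,0.007,0.01],[0.07,0.014,0.02],[0.1,0.022,0.04],[0.113,0.022,0.07],[0.113,0.022,0.1],[0.113,0.022,0.14],[0.113,0.022,0.18],[0.113,0.022,0.2],[0.113,0.022,0.2],[0.113,0.022,0.2]], gripper=[-1,-1,-1,-1,-1,-1,-1,-1,-1,-1])

```text
time: 31.6
position: [0.6173, -0.1584, 0.117]
tool_rot: [0.706, 0.708, -0.001, -0.003]
ft_force: [-0.3, 0.2, 1.2]
grip_width: 0.0871
grip_force: 0.0
```

```bash
python3 - <<'E'
from h import *
o=status.get_obs();print(o['position'],rel([.618,-.158,.045]),R.from_quat(o['tool_rot']).as_matrix()[:,0].round(4))
E
```

```text
[ 0.61731503 -0.15842259  0.11703178] [0.0002 0.0011 0.072 ] [-0.0022  1.      0.0029]
```

Emit:
arm_command(delta_rot=[[0,0,0],[0,0,0],[0,0,0],[0,0,0],[0,0,0],[0,0,0],[0,0,0],[0,0,0],[0,0,0],[0,0,0],[0,0,0],[0,0,0]], delta_pos=[[0,0.001,0.03],[0,0.001,0.06],[0,0.001,0.071],[0,0.001,0.071],[0,0.001,0.071],[0,0.001,0.071],[0,0.001,0.071],[0,0.001,0.071],[0,0.001,0.071],[0,0.001,0.071],[0,0.001,0.071],[0,0.001,0.071]], gripper=[-1,-1,-1,1,1,1,1,1,1,1,1,1], grip_force=50)

```text
time: 32.6
position: [0.6204, -0.1601, 0.0487]
tool_rot: [0.707, 0.708, 0.0, 0.0]
ft_force: [-1.0, 0.1, 0.3]
grip_width: 0.0351
grip_force: 0.0
```

Emit:
arm_command(delta_rot=[[0,0,0],[0,0,0],[0,0,0],[0,0,0],[0,0,0],[0,0,0],[0,0,0]], delta_pos=[[0,0,0],[0,0,0],[0,0,0],[0,0,0],[0,0,0],[0,0,0],[0,0,0]], gripper=[1,1,1,1,1,1,1])

```text
time: 33.18
position: [0.6198, -0.1599, 0.0484]
tool_rot: [0.707, 0.708, -0.0, -0.001]
ft_force: [-2.7, 0.3, 1.0]
grip_width: 0.0135
grip_force: 50.0
```

Emit:
arm_command(delta_rot=[[0,0,0],[0,0,0],[0,0,0],[0,0,0],[0,0,0],[0,0,0],[0,0,0],[0,0,0],[0,0,0],[0,0,0],[0,0,0],[0,0,0]], delta_pos=[[0,0,-0.005],[0,0,-0.015],[0,0,-0.03],[0,0,-0.05],[0,0,-0.07],[0,0,-0.09],[0,0,-0.11],[0,0,-0.13],[0,0,-0.15],[0,0,-0.17],[0,0,-0.19],[0,0,-0.21]], gripper=[1,1,1,1,1,1,1,1,1,1,1,1])

```text
time: 34.18
position: [0.6206, -0.1599, 0.2603]
tool_rot: [0.707, 0.708, 0.0, 0.001]
ft_force: [2.3, -1.2, -3.7]
grip_width: 0.013
grip_force: 50.0
```

Emit:
arm_command(delta_rot=[[0,0,0],[0,0,0],[0,0,4],[0,0,9],[0,0,14],[0,0,19],[0,0,24],[0,0,29],[0,0,34],[0,0,39],[0,0,44],[0,0,48]], delta_pos=[[0,-0.01,-0.01],[0,-0.03,-0.02],[0,-0.05,-0.02],[0,-0.07,-0.02],[0,-0.09,-0.02],[0,-0.11,-0.02],[0,-0.12,-0.02],[0,-0.12,-0.02],[0,-0.12,-0.02],[0,-0.12,-0.02],[0,-0.12,-0.02],[0,-0.12,-0.02]], gripper=[1,1,1,1,1,1,1,1,1,1,1,1])

```text
time: 35.18
position: [0.4994, -0.1599, 0.2786]
tool_rot: [0.934, 0.357, -0.0, -0.0]
ft_force: [-0.3, 0.2, -1.9]
grip_width: 0.0136
grip_force: 50.0
```

Emit:
arm_command(delta_rot=[[0,0,4],[0,0,9],[0,0,14],[0,0,19],[0,0,24],[0,0,29],[0,0,34],[0,0,38],[0,0,40.8],[0,0,40.8],[0,0,40.8],[0,0,40.8]], delta_pos=[[0,0,0],[0,0,0],[0,0,0],[0,0,0],[0,0,0],[0,0,0],[0,0,0],[0,0,0],[0,0,0],[0,0,0],[0,0,0],[0,0,0]], gripper=[1,1,1,1,1,1,1,1,1,1,1,1])

```text
time: 36.18
position: [0.4999, -0.1601, 0.2786]
tool_rot: [1.0, 0.012, -0.0, -0.0]
ft_force: [-0.6, 0.2, -0.8]
grip_width: 0.0135
grip_force: 50.0
```

```bash
python3 - <<'E'
from find import *
o=status.get_obs();print(o['position'],o['grip_width'],o['ft_force'],o['q'].round(2),R.from_quat(o['tool_rot']).as_matrix().round(4).tolist(),rel([.5416,.1156,.275]))
c=snap('wrist');np.save('pics/w14.npy',c,allow_pickle=True)
zt=o['position'][2]-.0484
H,S,V=hsv(c);m=((H>50)&(H<75)&(S>100)&(V>30)).astype(np.uint8);m[262:]=0
k=max(cv2.findContours(m,0,2)[0],key=cv2.contourArea);print(cv2.boundingRect(k))
for v in(20,60,100):
  x=np.where(m[v])[0]
  if len(x):print(v,x.min(),x.max(),(onz(c,x.min(),v,zt+.03)-o['position']).round(4),(onz(c,x.max(),v,zt+.03)-o['position']).round(4))
y=np.where(m[:,420])[0];print(y.min() if len(y) else None)
E
```

```text
[ 0.49994096 -0.1600857   0.27859225] 0.013503732110619041 [-0.58537098  0.20586202 -0.75237278] [-0.52  0.33  1.61 -0.    1.2   1.02] [[0.9997, 0.0235, -0.0001], [0.0235, -0.9997, 0.0], [-0.0001, -0.0, -1.0]] [ 0.0481 -0.2746  0.0036]
(145, 0, 356, 262)
20 147 498 [ 0.1097  0.0849 -0.0184] [ 0.1134 -0.0766 -0.0184]
60 153 493 [ 0.0924  0.0841 -0.0184] [ 0.0962 -0.0771 -0.0184]
100 158 488 [ 0.0741  0.0837 -0.0184] [ 0.0779 -0.0775 -0.0184]
0
```

Emit:
arm_command(delta_rot=[[0,0,0],[0,0,0],[0,0,0],[0,0,0],[0,0,0],[0,0,0],[0,0,0],[0,0,0],[0,0,0],[0,0,0],[0,0,0],[0,0,0]], delta_pos=[[0.002,-0.01,0],[0.006,-0.035,0],[0.012,-0.065,0],[0.017,-0.095,0],[0.022,-0.125,0],[0.027,-0.155,0],[0.033,-0.185,0],[0.038,-0.215,0],[0.043,-0.245,0],[0.046,-0.265,0],[0.048,-0.273,0],[0.048,-0.2735,0]], gripper=[1,1,1,1,1,1,1,1,1,1,1,1])

```text
time: 37.23
position: [0.542, 0.1165, 0.2784]
tool_rot: [1.0, 0.013, -0.0, -0.0]
ft_force: [-0.4, 0.2, -2.7]
grip_width: 0.0135
grip_force: 50.0
```

Emit:
arm_command(delta_rot=[[0,0,0],[0,0,0],[0,0,0],[0,0,0],[0,0,0],[0,0,0],[0,0,0],[0,0,0]], delta_pos=[[0,0,0.01],[0,0,0.03],[0,0,0.05],[0,0,0.07],[0,0,0.09],[0,0,0.11],[0,0,0.12],[0,0,0.12]], gripper=[1,1,1,1,1,1,1,1])

```text
time: 37.9
position: [0.54, 0.1128, 0.1557]
tool_rot: [1.0, 0.01, -0.003, 0.0]
ft_force: [-0.1, 0.5, -2.2]
grip_width: 0.0137
grip_force: 50.0
```

```bash
python3 - <<'E'
from find import *
o=status.get_obs();print(o['position'],o['grip_width'],o['ft_force'],R.from_quat(o['tool_rot']).as_matrix()[:,0].round(4),rel([.5416,.1146,.1044]))
E
```

```text
[0.54000466 0.11281963 0.15574139] 0.013688219246080777 [-0.13824868  0.5311295  -2.24893032] [ 0.9998  0.0207 -0.0066] [ 0.002  -0.0018  0.0513]
```

Tray underside is about 107 mm up, just over the rim. Letting it settle, then lowering.

Emit:
arm_command(delta_rot=[[0,0,0],[0,0,0],[0,0,0],[0,0,0],[0,0,0],[0,0,0],[0,0,0]], delta_pos=[[0,0,0],[0,0,0],[0,0,0],[0,0,0.01],[0,0,0.02],[0,0,0.02],[0,0,0.02]], gripper=[1,1,1,1,1,1,1])

```text
time: 38.48
position: [0.5413, 0.1144, 0.1376]
tool_rot: [1.0, 0.011, -0.001, -0.0]
ft_force: [0.1, 0.5, -2.6]
grip_width: 0.0138
grip_force: 50.0
```

```bash
python3 - <<'E'
from find import *
o=status.get_obs();print(o['position'],o['ft_force'],R.from_quat(o['tool_rot']).as_matrix()[:,0].round(4),rel([.5416,.1146,.1044]))
c=snap('wrist');np.save('pics/w15.npy',c,allow_pickle=True)
E
```

```text
[0.54125447 0.1143561  0.13756087] [ 0.10971426  0.50935329 -2.64688066] [ 0.9997  0.0227 -0.0026] [ 0.0004 -0.0002  0.0332]
```

Emit:
arm_command(delta_rot=[[0,0,0],[0,0,0],[0,0,0],[0,0,0],[0,0,0]], delta_pos=[[0,0,0.004],[0,0,0.008],[0,0,0.012],[0,0,0.016],[0,0,0.016]], gripper=[1,1,1,1,1])

```text
time: 38.95
position: [0.5415, 0.1142, 0.1216]
tool_rot: [1.0, 0.011, -0.001, 0.0]
ft_force: [-0.2, -0.4, -3.8]
grip_width: 0.0134
grip_force: 50.0
```

Emit:
arm_command(delta_rot=[[0,0,0],[0,0,0],[0,0,0],[0,0,0],[0,0,0]], delta_pos=[[0,0,0.004],[0,0,0.008],[0,0,0.012],[0,0,0.014],[0,0,0.014]], gripper=[1,1,1,1,1])

```text
time: 39.37
position: [0.5418, 0.1143, 0.1079]
tool_rot: [1.0, 0.011, -0.001, -0.0]
ft_force: [-0.3, -0.7, -3.4]
grip_width: 0.0132
grip_force: 50.0
```

Emit:
arm_command(delta_rot=[[0,0,0],[0,0,0],[0,0,0],[0,0,0],[0,0,0]], delta_pos=[[0,0,0.001],[0,0,0.002],[0,0,0.003],[0,0,0.0035],[0,0,0.0035]], gripper=[1,1,1,1,1])

```text
time: 39.78
position: [0.5422, 0.1143, 0.105]
tool_rot: [1.0, 0.011, -0.0, -0.0]
ft_force: [0.5, 0.6, -2.3]
grip_width: 0.0134
grip_force: 50.0
```

Emit:
arm_command(delta_rot=[[0,0,0],[0,0,0],[0,0,0],[0,0,0],[0,0,0],[0,0,0],[0,0,0],[0,0,0],[0,0,0],[0,0,0],[0,0,0],[0,0,0]], delta_pos=[[0,0,0.001],[0,0,0.001],[0,0,0.001],[0,0,0.001],[0,0,0.001],[0,0,-0.01],[0,0,-0.03],[0,0,-0.06],[0,0,-0.1],[0,0,-0.14],[0,0,-0.18],[0,0,-0.22]], gripper=[1,0.1,0.1,0.1,0.1,0.1,0.1,0.1,0.1,0.1,0.1,0.1])

```text
time: 40.78
position: [0.5416, 0.1143, 0.328]
tool_rot: [1.0, 0.011, 0.0, -0.0]
ft_force: [1.6, -1.2, -0.6]
grip_width: 0.0392
grip_force: 0.0
```

```bash
python3 - <<'E'
from find import *
o=status.get_obs();print(o['position'],o['grip_width'],o['q'].round(2))
t=snap('top');s=snap('scene');c=snap('wrist')
for n,k in(('t16',t),('s16',s),('w16',c)):np.save(f'pics/{n}.npy',k,allow_pickle=True);cv2.imwrite(f'pics/{n}.png',k['img'])
H,S,V=hsv(c);m=((H>50)&(H<75)&(S>100)&(V>30)).astype(np.uint8);m[265:]=0
for k in cv2.findContours(m,0,2)[0]:
  if cv2.contourArea(k)<800:continue
  p=np.array([onz(c,*q[0],.086)[:2] for q in cv2.convexHull(k)],np.float32);r=cv2.minAreaRect(p);print(cv2.boundingRect(k),r)
for v in(20,60,100,140):
  x=np.where(m[v])[0]
  if len(x):print(v,x.min(),x.max(),onz(c,x.min(),v,.086).round(4),onz(c,x.max(),v,.086).round(4))
H,S,V=hsv(s);m=((H>22)&(H<34)&(S>150)&(V>80)).astype(np.uint8);m[:,:150]=0;m[:,320:]=0
for k in cv2.findContours(m,0,2)[0]:
  if cv2.contourArea(k)>300:print('lid scene',cv2.boundingRect(k),cv2.approxPolyDP(k,4,True)[:,0].tolist())
H,S,V=hsv(t);m=((H>22)&(H<34)&(S>150)&(V>80)).astype(np.uint8);m[:,300:]=0
for k in cv2.findContours(m,0,2)[0]:
  if cv2.contourArea(k)>300:print('lid top',cv2.boundingRect(k),cv2.approxPolyDP(k,3,True)[:,0].tolist())
E
```

```text
[0.54156314 0.11434426 0.32802096] 0.039249630339840705 [0.01 0.32 1.47 0.   1.34 1.55]
(250, 57, 150, 208) ((0.5440407991409302, 0.11429326236248016), (0.24477790296077728, 0.1646355241537094), 1.3672797679901123)
60 250 399 [0.6615 0.198  0.086 ] [0.6651 0.037  0.086 ]
100 251 397 [0.6198 0.1983 0.086 ] [0.6235 0.0359 0.086 ]
140 254 395 [0.5756 0.1963 0.086 ] [0.5793 0.0348 0.086 ]
```

Tray top measures centre (.5440,.1143), 245×165 mm at the seated height, so it's level on its ledges. Now I'll measure the lid edge and wall room for the closing path.

```bash
python3 - <<'E'
from find import *
t=np.load('pics/top0.npy',allow_pickle=True).item();s=np.load('pics/scene0.npy',allow_pickle=True).item();t1=np.load('pics/t1.npy',allow_pickle=True).item()
print('hsv row214',[(u,*cv2.cvtColor(t1['img'],cv2.COLOR_BGR2HSV)[214,u].tolist()) for u in range(148,200,3)])
for col in(153,155,157,169.6):print(col,[(z,onz(t1,col,214,z)[1].round(4)) for z in(.26,.267,.275)])
print('bench edge',onz(t,182,300,0),'floor line',onz(t,197,350,-.75),onz(t,197,350,-.9))
H,S,V=hsv(s);print('scene hsv',[(u,v,H[v,u],S[v,u],V[v,u]) for u,v in((245,145),(235,170),(250,130),(262,150))])
m=((H>18)&(H<36)&(S>120)&(V>70)).astype(np.uint8);m[:,:190]=0;m[:,290:]=0;m[210:]=0
for k in cv2.findContours(m,0,2)[0]:
  if cv2.contourArea(k)>200:print('lid scene',cv2.boundingRect(k),cv2.approxPolyDP(k,3,True)[:,0].tolist())
hz=np.array([.5436,.1156]);
for th in(1.6,1.7,1.8):
  for a,b in((.184,.042),(.184,.004)):
    f=a*np.cos(th)-b*np.sin(th);up=a*np.sin(th)+b*np.cos(th)
    P=lambda u:[*(hz+u*np.array([.9997,.0227])+(.092-f)*np.array([-.0227,.9997])),.09+up]
    print(th,b,'y,z',np.round(P(0)[1:],4),'scene',proj(s,P(-.134)).round(),proj(s,P(.134)).round(),'top',proj(t,P(-.134)).round(),proj(t,P(.134)).round())
E
```

```text
hsv row214 [(148, 177, 247, 62), (151, 177, 239, 62), (154, 25, 185, 106), (157, 31, 166, 244), (160, 31, 166, 243), (163, 31, 165, 244), (166, 31, 163, 245), (169, 24, 190, 149), (172, 23, 186, 93), (175, 23, 195, 93), (178, 23, 184, 94), (181, 23, 193, 91), (184, 23, 188, 161), (187, 23, 189, 159), (190, 23, 188, 159), (193, 23, 173, 161), (196, 30, 41, 44), (199, 0, 0, 11)]
153 [(0.26, np.float64(0.2756)), (0.267, np.float64(0.2732)), (0.275, np.float64(0.2706))]
155 [(0.26, np.float64(0.2702)), (0.267, np.float64(0.2679)), (0.275, np.float64(0.2653))]
157 [(0.26, np.float64(0.2649)), (0.267, np.float64(0.2626)), (0.275, np.float64(0.26))]
169.6 [(0.26, np.float64(0.2312)), (0.267, np.float64(0.2291)), (0.275, np.float64(0.2267))]
bench edge [0.25814688 0.26601939 0.        ] floor line [ 0.0567606   0.39828347 -0.75      ] [ 0.04695349  0.43424646 -0.9       ]
scene hsv [(245, 145, np.uint8(21), np.uint8(190), np.uint8(146)), (235, 170, np.uint8(21), np.uint8(193), np.uint8(143)), (250, 130, np.uint8(21), np.uint8(190), np.uint8(146)), (262, 150, np.uint8(21), np.uint8(193), np.uint8(165))]
lid scene (208, 119, 58, 78) [[257, 120], [243, 122], [209, 195], [214, 196], [264, 168]]
1.6 0.042 y,z [0.2549 0.2727] scene [197. 141.] [254. 117.] top [160. 241.] [159. 145.]
1.6 0.004 y,z [0.2169 0.2738] scene [205. 143.] [262. 119.] top [174. 240.] [173. 144.]
1.7 0.042 y,z [0.2729 0.2671] scene [193. 141.] [250. 118.] top [154. 242.] [153. 146.]
1.7 0.004 y,z [0.2352 0.272 ] scene [201. 142.] [258. 119.] top [167. 240.] [166. 144.]
1.8 0.042 y,z [0.2903 0.2596] scene [190. 142.] [246. 119.] top [148. 242.] [148. 147.]
1.8 0.004 y,z [0.2533 0.2683] scene [197. 142.] [254. 119.] top [161. 241.] [160. 145.]
```

The lid sits at about 1.69 rad with its outer edge at y≈.272, z≈.267. I'll go over it left of the latch with the hand tilted 15° to stay clear of the wall behind.

Emit:
arm_command(delta_rot=[[5,0,0],[10,0,0],[15,0,0],[15,0,0],[15,0,0],[15,0,0],[15,0,0],[15,0,0],[15,0,0]], delta_pos=[[-0.03,0,-0.015],[-0.063,-0.02,-0.02],[-0.063,-0.05,-0.02],[-0.063,-0.08,-0.02],[-0.063,-0.11,-0.02],[-0.063,-0.14,-0.02],[-0.063,-0.17,-0.02],[-0.063,-0.188,-0.02],[-0.063,-0.188,-0.02]], gripper=[1,1,1,1,1,1,1,1,1], grip_force=20)

```text
time: 41.68
position: [0.4732, 0.3036, 0.3438]
tool_rot: [0.991, 0.013, -0.003, -0.131]
ft_force: [-0.2, -0.1, 0.5]
grip_width: 0.0008
grip_force: 0.0
```

```bash
python3 - <<'E'
from h import *
o=status.get_obs();print(o['position'],o['grip_width'],o['ft_force'],o['q'].round(2),R.from_quat(o['tool_rot']).as_matrix().round(3).tolist(),rel([.478,.302,.245]),rel([.478,.302,.30]))
E
```

```text
[0.47321407 0.30360997 0.3437588 ] 0.0007586025032089894 [-0.16184272 -0.12503009  0.47436519] [0.23 0.28 1.53 0.27 1.3  1.71] [[1.0, 0.025, -0.01], [0.026, -0.965, 0.259], [-0.003, -0.26, -0.966]] [0.005  0.0273 0.0949] [0.0049 0.013  0.0418]
```

Emit:
arm_command(delta_rot=[[0,0,0],[0,0,0],[0,0,0],[0,0,0],[0,0,0],[0,0,0],[0,0,0]], delta_pos=[[0,0.005,0.019],[0,0.01,0.038],[0,0.016,0.057],[0,0.021,0.076],[0,0.026,0.093],[0,0.026,0.093],[0,0.026,0.093]], gripper=[1,1,1,1,1,1,1])

```text
time: 42.27
position: [0.4739, 0.2988, 0.2471]
tool_rot: [0.991, 0.011, -0.003, -0.13]
ft_force: [-0.5, -0.1, 0.8]
grip_width: 0.0005
grip_force: 0.0
```

```bash
cat > lid.py <<'E'
from h import *
def S(th,a=.165,b=.042,w=.012,u=-.07):
    f=a*np.cos(th)-b*np.sin(th)-w;up=a*np.sin(th)+b*np.cos(th)
    return np.array([*(np.array([.5436,.1156])+u*np.array([.9997,.0227])+(.092-f)*np.array([-.0227,.9997])),.09+up])
def theta(t):
    """lid angle from the free outer edge pixel is left to the caller"""
E
python3 - <<'E'
from lid import *
o=status.get_obs();print(o['position'],o['ft_force'],R.from_quat(o['tool_rot']).as_matrix().round(3).tolist())
for th in(1.7,1.5,1.3,1.1,.9,.7,.5,.3,.1,0):print(th,S(th).round(3),rel(S(th)).round(3))
E
```

```text
[0.47394097 0.29884486 0.24714759] [-0.49004876 -0.0974785   0.81584349] [[1.0, 0.02, -0.01], [0.022, -0.966, 0.258], [-0.004, -0.258, -0.966]]
1.7 [0.47  0.281 0.248] [-0.004  0.017 -0.006]
1.5 [0.471 0.248 0.258] [-0.004  0.046 -0.023]
1.3 [0.471 0.214 0.26 ] [-0.004  0.078 -0.034]
1.1 [0.472 0.181 0.256] [-0.004  0.112 -0.039]
0.9 [0.473 0.148 0.245] [-0.004  0.146 -0.037]
0.7 [0.474 0.119 0.228] [-0.004  0.179 -0.028]
0.5 [0.474 0.093 0.206] [-0.004  0.209 -0.013]
0.3 [0.475 0.073 0.179] [-0.004  0.236  0.008]
0.1 [0.475 0.058 0.148] [-0.004  0.258  0.034]
0 [0.475 0.053 0.132] [-0.004  0.267  0.048]
```

Emit:
arm_command(delta_rot=[[0,0,0],[0,0,0],[0,0,0],[0,0,0],[-2,0,0],[-4,0,0],[-6,0,0],[-8,0,0],[-10,0,0],[-10,0,0]], delta_pos=[[0,0.01,-0.004],[0,0.02,-0.009],[0,0.033,-0.016],[0,0.046,-0.023],[0,0.057,-0.027],[0,0.068,-0.031],[0,0.078,-0.034],[0,0.095,-0.037],[0,0.112,-0.039],[0,0.112,-0.039]], gripper=[1,1,1,1,1,1,1,1,1,1])

```text
time: 43.1
position: [0.4782, 0.1795, 0.2585]
tool_rot: [0.999, 0.011, 0.001, -0.043]
ft_force: [-0.3, 0.9, 0.4]
grip_width: 0.0004
grip_force: 0.0
```

```bash
python3 - <<'E'
from lid import *
from find import hsv
o=status.get_obs();print(o['position'],o['ft_force'],R.from_quat(o['tool_rot']).as_matrix().round(3).tolist())
t=snap('top');np.save('pics/t17.npy',t,allow_pickle=True);cv2.imwrite('pics/t17.png',t['img'])
H,S_,V=hsv(t);m=((H>18)&(H<36)&(S_>120)&(V>60)).astype(np.uint8);m[:,280:]=0;m[:140]=0;m[270:]=0
for k in cv2.findContours(m,0,2)[0]:
  if cv2.contourArea(k)>150:print('lid top',cv2.boundingRect(k),cv2.approxPolyDP(k,3,True)[:,0].tolist())
for th in(1.7,1.3,1.2,1.1,1.0):print(th,[proj(t,S(th,.184,.042,0,u)).round(1).tolist() for u in(-.134,0,.134)],rel(S(th)).round(3))
E
```

```text
[0.47815073 0.17946729 0.25846832] [-0.28443101  0.88663514  0.39905619] [[1.0, 0.021, 0.0], [0.021, -0.996, 0.085], [0.002, -0.085, -0.996]]
lid top (192, 219, 19, 29) [[210, 219], [193, 224], [192, 247], [210, 237]]
lid top (193, 169, 17, 26) [[209, 169], [193, 172], [197, 194], [201, 194], [200, 180], [209, 176]]
1.7 [[153.7, 241.5], [153.5, 192.6], [153.2, 145.8]] [-0.006 -0.099  0.019]
1.3 [[180.7, 238.8], [179.9, 189.7], [179.1, 142.6]] [-0.006 -0.034  0.001]
1.2 [[188.0, 238.3], [187.1, 189.3], [186.1, 142.3]] [-0.006 -0.017  0.001]
1.1 [[195.4, 238.0], [194.4, 189.2], [193.2, 142.3]] [-0.006 -0.     0.002]
1.0 [[202.7, 237.8], [201.5, 189.2], [200.2, 142.6]] [-0.006  0.017  0.005]
```

Emit:
arm_command(delta_rot=[[0,0,0],[0,0,0],[-1,0,0],[-2,0,0],[-3,0,0],[-4,0,0],[-5,0,0],[-5,0,0],[-5,0,0],[-5,0,0]], delta_pos=[[0,0.016,0.005],[0,0.0325,0.011],[0,0.048,0.018],[0,0.063,0.025],[0,0.077,0.035],[0,0.091,0.045],[0,0.1,0.053],[0,0.107,0.062],[0,0.113,0.07],[0,0.113,0.07]], gripper=[1,1,1,1,1,1,1,1,1,1])

```text
time: 43.98
position: [0.4787, 0.0743, 0.1757]
tool_rot: [1.0, 0.011, -0.002, 0.0]
ft_force: [-0.1, 0.8, 0.7]
grip_width: 0.0003
grip_force: 0.0
```

```bash
cat >> lid.py <<'E'
def see():
    from find import hsv
    o=status.get_obs();print(o['position'],o['ft_force'].round(1),R.from_quat(o['tool_rot']).as_matrix().round(3).tolist())
    t=snap('top');H,S_,V=hsv(t);m=((H>18)&(H<36)&(S_>120)&(V>60)).astype(np.uint8);m[:,280:]=0;m[:140]=0;m[270:]=0
    for k in cv2.findContours(m,0,2)[0]:
        if cv2.contourArea(k)>100:print('lid top',cv2.boundingRect(k),cv2.approxPolyDP(k,2,True)[:,0].tolist())
    for th in(1,.8,.6,.4,.2,0):print(th,[proj(t,S(th,.184,.042,0,u)).round(1).tolist() for u in(-.134,.05)],rel(S(th)).round(3))
    return t
E
python3 -c "
from lid import *
t=see();np.save('pics/t18.npy',t,allow_pickle=True)"
```

```text
[0.478721   0.07425316 0.17574422] [-0.1  0.8  0.7] [[1.0, 0.021, -0.004], [0.021, -1.0, -0.0], [-0.004, 0.0, -1.0]]
lid top (228, 222, 24, 22) [[250, 223], [235, 226], [235, 235], [228, 238], [228, 243], [250, 241]]
lid top (188, 160, 61, 40) [[246, 198], [247, 160], [232, 163], [229, 170], [198, 175], [196, 172], [188, 173], [218, 176], [234, 174], [238, 181], [239, 198]]
1 [[202.7, 237.8], [201.1, 171.6]] [-0.005 -0.09  -0.075]
0.8 [[216.8, 237.7], [214.7, 172.3]] [-0.005 -0.059 -0.061]
0.6 [[229.4, 238.1], [227.0, 173.8]] [-0.005 -0.031 -0.041]
0.4 [[240.1, 238.8], [237.5, 175.9]] [-0.005 -0.008 -0.016]
0.2 [[248.4, 240.0], [245.6, 178.4]] [-0.004  0.01   0.012]
0 [[254.2, 241.3], [251.3, 181.2]] [-0.004  0.022  0.044]
```

Emit:
arm_command(delta_rot=[[0,0,0],[0,0,0],[0,0,0],[0,0,0],[0,0,0],[0,0,0],[0,0,0],[0,0,0],[0,0,0],[0,0,0]], delta_pos=[[0,0.003,0.006],[0,0.006,0.012],[0,0.009,0.018],[0,0.012,0.023],[0,0.015,0.028],[0,0.015,0.032],[0,0.015,0.035],[0,0.015,0.038],[0,0.015,0.041],[0,0.015,0.041]], gripper=[1,1,1,1,1,1,1,1,1,1])

```text
time: 44.87
position: [0.48, 0.0602, 0.136]
tool_rot: [1.0, 0.011, -0.001, -0.0]
ft_force: [-0.2, -0.6, -0.2]
grip_width: 0.0004
grip_force: 0.0
```

Emit:
arm_command(delta_rot=[[0,0,0],[0,0,0],[0,0,0],[0,0,0],[0,0,0]], delta_pos=[[0,0,0.001],[0,0,0.002],[0,0,0.003],[0,0,0.004],[0,0,0.004]], gripper=[1,1,1,1,1])

```text
time: 45.28
position: [0.4805, 0.0601, 0.1325]
tool_rot: [1.0, 0.011, 0.0, -0.0]
ft_force: [-0.4, 0.1, -0.0]
grip_width: 0.0003
grip_force: 0.0
```

Emit:
arm_command(delta_rot=[[0,0,0],[0,0,0],[0,0,0],[0,0,0],[0,0,0]], delta_pos=[[0,0,0.001],[0,0,0.002],[0,0,0.003],[0,0,0.003],[0,0,0.003]], gripper=[1,1,1,1,1])

```text
time: 45.7
position: [0.4806, 0.0601, 0.1322]
tool_rot: [1.0, 0.011, 0.001, 0.0]
ft_force: [-4.4, 0.3, 21.6]
grip_width: 0.0004
grip_force: 10.9
```

```bash
python3 -c "
from lid import *
t=see();np.save('pics/t19.npy',t,allow_pickle=True)"
```

```text
[0.4805691  0.06012462 0.13221117] [-4.4  0.3 21.6] [[1.0, 0.023, 0.001], [0.023, -1.0, -0.0], [0.001, 0.0, -1.0]]
lid top (235, 225, 22, 20) [[255, 225], [244, 227], [243, 237], [236, 238], [235, 244], [255, 243]]
lid top (192, 159, 62, 44) [[252, 160], [241, 161], [239, 173], [202, 175], [201, 170], [192, 172], [192, 188], [199, 177], [212, 180], [244, 180], [247, 186], [247, 201], [251, 202]]
1 [[202.7, 237.8], [201.1, 171.6]] [-0.006 -0.104 -0.119]
0.8 [[216.8, 237.7], [214.7, 172.3]] [-0.006 -0.073 -0.105]
0.6 [[229.4, 238.1], [227.0, 173.8]] [-0.006 -0.046 -0.086]
0.4 [[240.1, 238.8], [237.5, 175.9]] [-0.006 -0.022 -0.061]
0.2 [[248.4, 240.0], [245.6, 178.4]] [-0.006 -0.005 -0.032]
0 [[254.2, 241.3], [251.3, 181.2]] [-0.006  0.007  0.   ]
```

Lid is hard shut (21.6 N against a firm stop at 132 mm, edge at the shut pixel). Now the latch: come down in front with the hand tilted outward.

Emit:
arm_command(delta_rot=[[0,0,0],[0,0,0],[5,0,0],[10,0,0],[15,0,0],[20,0,0],[20,0,0],[20,0,0]], delta_pos=[[0,0,-0.03],[0,0,-0.06],[0.02,0.02,-0.068],[0.04,0.04,-0.068],[0.06,0.06,-0.068],[0.076,0.08,-0.068],[0.076,0.08,-0.068],[0.076,0.08,-0.068]], gripper=[1,1,1,1,1,1,1,1])

```text
time: 46.42
position: [0.5591, -0.0209, 0.1967]
tool_rot: [0.985, 0.009, -0.002, -0.174]
ft_force: [-0.8, 0.6, -0.4]
grip_width: 0.0004
grip_force: 0.0
```

```bash
python3 - <<'E'
from h import *
o=status.get_obs();print(o['position'],o['ft_force'].round(1),o['q'].round(2))
for p in([.558,-.018,.13],[.558,-.018,.11],[.558,-.018,.09],[.558,-.016,.07]):print(p,rel(p).round(3))
E
```

```text
[ 0.55909305 -0.02091373  0.19674907] [-0.8  0.6 -0.4] [-0.41  0.52  1.61  0.34  1.19  0.98]
[0.558, -0.018, 0.13] [-0.001  0.02   0.064]
[0.558, -0.018, 0.11] [-0.001  0.027  0.082]
[0.558, -0.018, 0.09] [-0.001  0.034  0.101]
[0.558, -0.016, 0.07] [-0.001  0.039  0.121]
```

Emit:
arm_command(delta_rot=[[0,0,0],[0,0,0],[0,0,0],[0,0,0],[0,0,0],[0,0,0],[0,0,0],[0,0,0]], delta_pos=[[0,0.01,0.032],[0,0.02,0.064],[0,0.024,0.073],[0,0.027,0.082],[0,0.03,0.091],[0,0.034,0.101],[0,0.037,0.111],[0,0.037,0.111]], gripper=[1,1,1,1,1,1,1,1])

```text
time: 47.08
position: [0.5576, -0.0147, 0.0794]
tool_rot: [0.985, 0.011, -0.003, -0.174]
ft_force: [-0.1, 0.4, -0.5]
grip_width: 0.0005
grip_force: 0.0
```

```bash
python3 - <<'E'
from h import *
o=status.get_obs();print(o['position'],o['ft_force'].round(1),o['q'].round(2))
for p in([.558,-.016,.07],[.558,-.005,.070],[.558,.005,.070],[.558,.012,.070]):print(p,rel(p).round(3))
E
```

```text
[ 0.55764175 -0.01468688  0.0794418 ] [-0.1  0.4 -0.5] [-0.4   0.69  1.69  0.39  0.95  0.88]
[0.558, -0.016, 0.07] [0.    0.004 0.008]
[0.558, -0.005, 0.07] [ 0.001 -0.006  0.012]
[0.558, 0.005, 0.07] [ 0.001 -0.015  0.016]
[0.558, 0.012, 0.07] [ 0.001 -0.022  0.018]
```

Emit:
arm_command(delta_rot=[[0,0,0],[0,0,0],[0,0,0],[0,0,0],[0,0,0],[0,0,0]], delta_pos=[[0,0.004,0.008],[0,0,0.01],[0.001,-0.006,0.012],[0.001,-0.01,0.014],[0.001,-0.014,0.016],[0.001,-0.014,0.016]], gripper=[1,1,1,1,1,1])

```text
time: 47.58
position: [0.5586, 0.0048, 0.0706]
tool_rot: [0.985, 0.012, -0.002, -0.174]
ft_force: [-0.4, -0.7, -0.4]
grip_width: 0.0003
grip_force: 0.0
```

Emit:
arm_command(delta_rot=[[0,0,0],[0,0,0],[0,0,0],[0,0,0]], delta_pos=[[0,-0.002,0.001],[0,-0.004,0.0015],[0,-0.005,0.002],[0,-0.005,0.002]], gripper=[1,1,1,1])

```text
time: 47.92
position: [0.5587, 0.0081, 0.0703]
tool_rot: [0.985, 0.012, -0.002, -0.173]
ft_force: [-1.5, -4.3, 1.5]
grip_width: 0.0004
grip_force: 2.0
```

Emit:
arm_command(delta_rot=[[0,0,0],[0,0,0],[0,0,0],[0,0,0]], delta_pos=[[0,-0.001,0],[0,-0.002,0.001],[0,-0.002,0.001],[0,-0.002,0.001]], gripper=[1,1,1,1])

```text
time: 48.25
position: [0.5589, 0.0084, 0.0702]
tool_rot: [0.985, 0.012, -0.001, -0.171]
ft_force: [-2.4, -8.5, 3.6]
grip_width: 0.001
grip_force: 4.8
```

Emit:
arm_command(delta_rot=[[0,0,0],[0,0,0],[0,0,0],[0,0,0],[0,0,0],[0,0,0],[0,0,0],[0,0,0],[-7,0,0],[-14,0,0],[-20,0,0],[-20,0,0]], delta_pos=[[0,0.02,-0.007],[0,0.05,-0.02],[0,0.08,-0.04],[0,0.1,-0.07],[0,0.1,-0.11],[0,0.1,-0.15],[0,0.1,-0.19],[0,0.1,-0.22],[0,0.1,-0.22],[0,0.1,-0.22],[0,0.1,-0.22],[0,0.1,-0.22]], gripper=[1,1,1,1,1,1,1,1,1,1,1,1])

```text
time: 49.25
position: [0.5615, -0.1537, 0.2434]
tool_rot: [1.0, 0.013, -0.0, -0.0]
ft_force: [-0.2, 1.0, 0.4]
grip_width: 0.0004
grip_force: 0.0
```

```bash
python3 - <<'E'
from find import *
o=status.get_obs();print(o['position'],o['ft_force'].round(1),o['q'].round(2))
for n in('top','scene','wrist'):
  c=snap(n);np.save(f'pics/{n}20.npy',c,allow_pickle=True);cv2.imwrite(f'pics/{n}20.png',c['img'])
  if n!='wrist':
    # latch: tip pixels for angles 0, .3, 1.3 at mid width; print local colour there
    for th in(0,.3,.7,1.3):
      p=np.array([.5457+.0227*.0,.0216-.045*np.sin(th),.108-.045*np.cos(th)]);q=proj(c,p);u,v=q.round().astype(int)
      print(n,th,q.round(1),c['img'][v,u] if 0<=v<400 and 0<=u<640 else None)
E
```

```text
[ 0.56151366 -0.1537344   0.24342051] [-0.2  1.   0.4] [-0.46  0.45  1.52  0.    1.18  1.08]
top 0 [255.6 202.2] [78 76 68]
top 0.3 [259.7 201.8] [78 75 65]
top 0.7 [264.4 201. ] [78 74 66]
top 1.3 [268.3 199.1] [78 76 67]
scene 0 [283.7 202.4] [34 47 62]
scene 0.3 [286.8 203. ] [32 43 60]
scene 0.7 [290.4 202.1] [33 45 59]
scene 1.3 [293.6 197.4] [34 46 60]
```

No picture views left, so I'll check the latch numerically. I'll move the arm clear and read the bench brightness just in front of the box, where a raised flap would show dark.

Emit:
arm_command(delta_rot=[[0,0,0],[0,0,0],[0,0,0],[0,0,0],[0,0,0],[0,0,0],[0,0,0],[0,0,0],[0,0,0],[0,0,0],[0,0,0],[0,0,0]], delta_pos=[[0,0.035,-0.02],[0,0.07,-0.04],[-0.02,0.105,-0.06],[-0.04,0.14,-0.06],[-0.06,0.175,-0.06],[-0.08,0.21,-0.06],[-0.1,0.245,-0.06],[-0.12,0.28,-0.06],[-0.14,0.31,-0.06],[-0.15,0.34,-0.06],[-0.15,0.36,-0.06],[-0.15,0.36,-0.06]], gripper=[1,1,1,1,1,1,1,1,1,1,1,1])

```text
time: 50.4
position: [0.4177, -0.5275, 0.301]
tool_rot: [1.0, 0.008, 0.0, 0.0]
ft_force: [0.0, 0.4, 0.3]
grip_width: 0.0005
grip_force: 0.0
```

```bash
python3 - <<'E'
from find import *
c=snap('top');np.save('pics/top21.npy',c,allow_pickle=True);cv2.imwrite('pics/top21.png',c['img'])
s=snap('scene');np.save('pics/scene21.npy',s,allow_pickle=True)
g=cv2.cvtColor(c['img'],cv2.COLOR_BGR2GRAY)
print('cols 244..276 by 2');
for v in range(160,250,5):print(v,g[v,244:278:2].tolist())
H,S,V=hsv(c);m=((H>18)&(H<36)&(S>120)&(V>60)).astype(np.uint8);m[:,280:]=0;m[:140]=0;m[270:]=0
for k in cv2.findContours(m,0,2)[0]:
  if cv2.contourArea(k)>100:print('lid',cv2.boundingRect(k),cv2.contourArea(k))
# scene: front face band of lid, colour along x at z=.098 and .118 and box at .08
for z in(.118,.098,.08):
  r=[]
  for u in np.arange(-.12,.121,.02):
    p=np.array([.5436,.1156])+u*np.array([.9997,.0227])-.092*np.array([-.0227,.9997]);q=proj(s,[*p,z]).round().astype(int);r.append((int(u*1000),q.tolist(),s['img'][q[1],q[0]].tolist()))
  print(z,r)
E
```

```text
cols 244..276 by 2
160 [118, 235, 236, 231, 54, 222, 241, 237, 235, 237, 239, 236, 234, 238, 237, 238, 240]
165 [224, 224, 225, 227, 66, 70, 242, 238, 243, 243, 240, 241, 238, 236, 236, 238, 239]
170 [225, 224, 224, 230, 77, 10, 92, 136, 135, 132, 132, 167, 242, 239, 238, 238, 238]
175 [225, 225, 225, 231, 84, 12, 52, 134, 132, 128, 126, 164, 241, 237, 237, 237, 237]
180 [225, 225, 225, 230, 108, 15, 68, 136, 128, 129, 127, 159, 238, 237, 239, 239, 238]
185 [225, 225, 225, 228, 166, 24, 49, 136, 128, 128, 129, 124, 243, 239, 237, 238, 238]
190 [226, 226, 225, 226, 223, 39, 32, 139, 132, 129, 131, 126, 239, 236, 237, 239, 237]
195 [225, 226, 226, 226, 230, 47, 27, 114, 137, 134, 133, 129, 249, 239, 237, 237, 239]
200 [226, 226, 226, 227, 230, 43, 29, 34, 133, 128, 130, 127, 161, 238, 235, 236, 236]
205 [226, 226, 226, 227, 229, 56, 54, 35, 138, 131, 133, 129, 164, 242, 238, 238, 237]
210 [226, 226, 226, 226, 231, 85, 9, 73, 133, 132, 133, 132, 163, 245, 236, 237, 236]
215 [226, 226, 226, 226, 231, 88, 12, 67, 136, 131, 129, 126, 160, 238, 236, 240, 191]
220 [226, 226, 226, 226, 231, 9
[... 1119 characters left out ...]
), (-19, [279, 195], [44, 65, 83]), (0, [283, 193], [43, 53, 68]), (20, [287, 191], [36, 48, 64]), (40, [290, 188], [47, 103, 130]), (60, [294, 186], [45, 113, 149]), (80, [297, 184], [41, 113, 147]), (100, [301, 182], [41, 110, 145]), (120, [304, 179], [41, 111, 147])]
0.08 [(-120, [259, 213], [70, 68, 80]), (-99, [263, 210], [43, 51, 64]), (-79, [267, 208], [33, 45, 60]), (-59, [271, 205], [34, 48, 64]), (-39, [275, 203], [32, 44, 59]), (-19, [279, 200], [33, 45, 61]), (0, [283, 198], [58, 69, 83]), (20, [287, 195], [53, 64, 79]), (40, [290, 193], [31, 43, 61]), (60, [294, 191], [32, 46, 62]), (80, [298, 188], [35, 47, 63]), (100, [301, 186], [29, 42, 58]), (120, [304, 184], [33, 45, 60])]
```

The flap shows flush: nothing protrudes in the top view, and dark flap covers only the middle of the yellow front band. The lid edge is at the shut position, so I'm handing in.

```bash
python3 -c "
from rig import robot
print(robot.hand_in())"
```

```text
the job is handed in; nothing more can be done
None
```

I handed the job in with everything packed: the plane, red case and white carton are in the bottom, the screwdriver is in the tray, the tray sits level on its ledges, and the lid is shut with the latch folded flat. I left out a marker-like stick about 1.1 m from the base, beyond reach, taking it as clutter. The final latch check was by pixel readings, since I had used all 14 pictures.

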